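# Swap the empty slide bin for the full one on the louvred bin stand

## Task

The blue bin hanging on the lower row of the louvred stand is empty: lift it off and stand it upright on the bare bench. Then hang the full blue bin, the one with the slide carton, in its place by the rear lip, fully home, level and square to the panel, with the carton still inside. Leave the grey bins hanging as they are.

Things in the scene. Friction and masses are not known exactly. Their poses are not given: they have to be found in the camera images.
- bin_stand: fixed grey louvred steel panel, 306 mm wide, 366 high, on two flat feet (5 mm high, at its ends, reaching 120 mm forward). Origin: on the worktop, mid width, in the sheet's front face; -x points out of the front, +y to the left, +z up. Six louvre rows 55 mm apart; bins hang on two: the lower row starts 100 mm above the worktop, the upper row at 320 mm.
- place_left (a point): left place on the lower row: 67.5 mm left of the panel's middle, 1.5 mm ahead of the sheet, 108 mm above the worktop; axes as bin_stand. A louvre is a 3 mm tongue, sloping from the sheet 13 mm out and 22 mm up: a V pocket 11 mm wide at the mouth. The middle of a lip's lower edge lies here when a bin hangs. Lowered along the sheet it drops home; further out it can stick on the slope.
- place_right (a point): the right place, 67.5 mm right (-y) of the panel's middle, otherwise the same. The empty bin hangs at one of the two places and the neighbour bin at the other; which is which changes. A hung bin's origin is 72.5 mm ahead of the sheet and (lower row) 56 mm above the worktop; to clear the tongue it must rise 16 mm or more.
- empty_bin: empty blue plastic bin, 0.14 kg, hanging on the lower row square to the panel. 110 mm long (x), 56 wide (y, flat parallel sides), 72 high, open on top; front (-x) cut down to 42 mm, sides full height for x = -36 to 55 mm. Origin: centre of the underside; x points to its back, where the lip is, z up. The rim is 148 mm below the underside of the bin hanging above.
- full_bin: blue bin of the same shape with a slide carton in it, together about 0.45 kg; stands on the worktop in front, left of the stand, its lip away from the robot. Origin and axes as empty_bin. The bench on its right (toward -y), in front of the stand's left end, is bare, with room for the empty bin; the bench edge runs at about x = 0.38 m there (y = -0.10 m).
- full_bin_lip (a point): middle of the lower edge of the full bin's lip, 71 mm behind (+x) its origin and 52 mm above its underside. The lip, 50 mm wide, runs 17.5 mm straight back from the rim, then turns down to 20 mm below the rim; the part that hangs down is 3 mm thick (x = 69.5 to 72.5 mm). Two ribs low on the back rest on the louvre below and keep a hung bin level.
- slide_carton: white and blue carton of slides, 33 x 82 x 60 mm, standing loose in the full bin with its long side (its y) along the bin's length; below the bin's rim. Origin: centre of its underside, on the bin's 3 mm floor.
- neighbour_bin: grey bin of the same shape with two round black-capped cases in it, hanging at the other lower place; about 79 mm of free space between the two lower bins. To be left as it is.
- upper_left_bin: grey bin, the same but only 80 mm long, with two capped tubes in it, hanging on the upper row straight above the left place; its underside is 276 mm above the worktop and it reaches 98 mm out from the sheet. To be left as it is.
- upper_right_bin: grey bin, also 80 mm long, with two small bottles in it, hanging likewise above the right place. To be left as it is.
Things that resemble listed ones, but are neither listed nor needed, are in the scene too. There is more than one size of the slide_carton; the job needs the smaller.

How it is judged:
On the way:
1. the empty bin is off its louvre and stands upright on the worktop, let go (height (world z) of empty_bin below 0.008 m and angle between empty_bin's own z axis and vertical below 0.1 rad and linear speed of empty_bin below 0.03 m/s and contact force between the fingers and empty_bin below 0.3 N), for 0.2 s.
At the end, for the whole second after the job is handed in: The full bin hangs in the empty one's former place on the lower row (lip edge within 6 mm in height, 8 mm in depth, 30 mm sideways), level within 7 and square within 8 degrees, carton inside (origins within 35 mm); the empty bin stands upright on the worktop; all at rest (((x of full_bin_lip in the frame of place_left between -0.008 and 0.004 m and z of full_bin_lip in the frame of place_left between -0.005 and 0.006 m and y of full_bin_lip in the frame of place_left between -0.03 and 0.03 m) or (x of full_bin_lip in the frame of place_right between -0.008 and 0.004 m and z of full_bin_lip in the frame of place_right between -0.005 and 0.006 m and y of full_bin_lip in the frame of place_right between -0.03 and 0.03 m)) and angle between full_bin's own z axis and vertical below 0.12 rad and angle between the x axis of full_bin and the x axis of bin_stand, either way round below 0.15 rad and distance between slide_carton and full_bin below 0.035 m and linear speed of each of full_bin, empty_bin below 0.02 m/s and height (world z) of empty_bin below 0.008 m and angle between empty_bin's own z axis and vertical below 0.1 rad); the robot touches nothing.
It fails at once if another hanging bin is shifted by more than 15 mm (distance of any of neighbour_bin, upper_left_bin, upper_right_bin from where it was at the start of the episode above 0.015 m).
It fails at once if the full bin is tipped by more than 35 degrees (angle between full_bin's own z axis and vertical above 0.61 rad).
It also fails if it takes over 56 s, if anything falls off the work surface, if the arm or the gripper's body presses on something with over 40 N, if the wrist force passes 120 N, or if a joint passes its speed limit or range.

## Robot

A 6-joint arm with a two-finger parallel gripper is mounted at the origin on a cart in front of the work surface, level with it; the furniture and walls round the work are solid. World frame = base frame: x ahead of the robot, y to its left, z up, the work surface at z = 0. Lengths are in m, angles in rad, forces in N, time in s.
With the tool pointing down it reaches from about 0.3 to 0.875 m from the base axis. Payload 6.4 kg.
Tool frame: the origin (TCP) lies at the very end of the fingers, on their centre line; the grasp point (between the pads) lies 19 mm behind it (ctrl.tcp_to_grasp is the distance from the TCP to the grasp point, in m); z points along the fingers, y is the direction in which the jaws open and shut (so a half turn about z gives the same grasp; the last joint's range is limited). The gripper opens to 85 mm and grips with 20 to 120 N. Pads are 22 mm wide; open, the fingers measure 114 mm over their backs; the gripper's body (76 mm by 85 mm) begins 54 mm behind the grasp point. The pads swing forward as they close: fully open they stand 13 mm farther back than shut.
Start: joints at [1.095, 0.181, 1.607, -0, 1.354, -0.206], TCP at [0.153, 0.554, 0.231] pointing down, gripper open.
Joint ranges: [-2.99, 2.99], [-0.89, 2.07], [0.3, 2.58], [-1.14, 4.28], [0, 2.63], [-3.12, 3.12]. Speed limits (rad/s): [2.57, 2.57, 3.01, 3.14, 3.14, 3.14].

## Interface

Orientations are given as a unit quaternion [w, x, y, z].
In Python, from bench import ctrl gives the robot as it stands. The module is installed in compiled form; this text tells all that it offers.
- The arm moves only by the tool drive_tool, never from a script. Its argument "deltas" is a list of rows, each an object with "slide": the shift along the tool's x, y, z as a fraction of full scale, a list of three; "delta_rot": the turn, a rotation vector about the tool's x, y, z as a fraction of full scale, a list of three; "hand": the opening, from 0 (shut) to 1 (fully open). In form: [{"slide": [tx, ty, tz], "delta_rot": [wx, wy, wz], "hand": hand}, ...]. A call has exactly 5 rows; each row shifts and turns the commanded pose from where the row before left it, along the tool's axes as they then stand; what a row does not reach is not made up. Full scale, the value 1, is 50 mm for a shift and 180 degrees for a turn. A row lasts 1/8 s, in which the tool goes at most 62.5 mm and 10.7 degrees, less where a joint would pass 70% of its speed; a pose out of reach is approached as far as the arm can. A call with a number of a shift or a turn outside -1 to 1 is refused whole. A call with a gripper value outside its range is refused whole. The fingers move at their own pace and stop on an object; the grip force is fixed at half the most. Time passes only in rows, so rows that do not move let the fingers close, or fill a call up. It gives the time, the measured TCP pose, the force and the opening at its end, in the units of the state.
- ctrl.get_obs(): the state, without advancing time (a new reading comes with each control period).
- ctrl.camera(name): name is "side" or "top" or "wrist"; returns a dict with "frame" (400x640x3 uint8, red, green, blue), "mtx" (3x3 intrinsics, pixels), "dist" ([k1, k2, p1, p2, k3] as OpenCV has them; the pictures are not rectified), "R" (3x3) and "t" (3): a world point X has camera coordinates R X + t. Camera axes: x right, y down, z forward; pixel columns grow to the right and rows downward; lengths in m; the calibration is good to about 2 mm. A picture is of the moment at which its call begins. There is no depth.
- ctrl.hand_in(): hands the job in, once; it reports no verdict.
The state is a dict: "time_s": time; "q": joint angles; "dq": joint speeds; "joint_efforts": joint torques, N m; "eef_pos": TCP position; "eef_rot": TCP orientation; "wrist_force": force on the tool from outside, world axes, zero at the start; "torque": the same for the moment, N m; "opening": opening from 0.0 (shut) to 1.0 (fully open).
Only numpy, scipy, OpenCV 4.12 (cv2) and the standard library are available. Lean on these libraries where they do the work, as an engineer would, in place of code of your own. Each camera call takes 0.05 s, during which the arm holds its last target.

## Working session

There is one attempt and no reset: what is moved stays moved. The work goes in short steps, Python scripts to look and compute and a tool call to move; the robot and the scene stay as the last step left them, time stands still between calls to the robot, and variables do not carry over. Pictures are saved under pics/ and viewed, and the job is handed in when it is done.

Besides the shell and the picture viewer there is one more tool, called after ">>>" as name(argument=value, ...), one argument or row to a line, values as JSON. drive_tool: Moves the arm, as the interface text tells. Its arguments: {"type":"object","properties":{"deltas":{"type":"array","items":{"type":"object","properties":{"slide":{"type":"array","items":{"type":"number"}},"delta_rot":{"type":"array","items":{"type":"number"}},"hand":{"type":"number"}}}}},"required":["deltas"]}

```bash
mkdir -p pics; python3 - <<'E'
from bench import ctrl
import cv2
print(ctrl.get_obs())
for n in ["side","top","wrist"]:
    c=ctrl.camera(n); cv2.imwrite(f"pics/{n}0.png",c["frame"][:,:,::-1]); print(n,c["mtx"].tolist(),c["dist"],c["R"].tolist(),c["t"])
print(ctrl.tcp_to_grasp)
E
```

```text
{'time_s': 0.0, 'q': array([ 1.09470311e+00,  1.81543362e-01,  1.60801364e+00,  1.18993089e-05,
        1.35379963e+00, -2.06335434e-01]), 'dq': array([ 2.54526038e-05,  2.97754992e-05,  2.40613955e-04, -2.18249099e-04,
        7.33310877e-04, -1.21465530e-03]), 'joint_efforts': array([-9.01214589e-04, -4.44873083e+01, -3.51337767e+01, -1.93564829e-04,
        9.17061581e-03,  8.04082561e-05]), 'eef_pos': array([0.15297571, 0.55370191, 0.23038013]), 'eef_rot': array([-3.00615416e-04,  1.34471525e-01,  9.90917066e-01, -8.29197238e-04]), 'wrist_force': array([-0.87130306,  0.09995165,  0.13527746]), 'torque': array([-0.00301495, -0.00725448, -0.01979749]), 'opening': 0.9949362832957629}
side [[380.6996685954995, 0.0, 319.81155628939126], [0.0, 380.6996685954995, 199.01378268424492], [0.0, 0.0, 1.0]] [0.00397996 0.         0.         0.         0.        ] [[-0.9754382041969467, -0.22011706502448156, 0.008293821679037599], [-0.10106653811500341, 0.41378135084579437, -0.9047488870209667], [0.19571884085719513, -0.8833648574497616, -0.425864607541268]] [0.47216478 0.29728242 0.85071772]
top [[397.26993451582194, 0.0, 317.4308461506843], [0.0, 397.26993451582194, 194.4066944790665], [0.0, 0.0, 1.0]] [-0.05619399  0.          0.          0.          0.        ] [[0.004826619968000336, -0.9999332041195846, -0.010501954047981283], [-0.9926754209686206, -0.003523281269484193, -0.1207604864757839], [0.1207154188347801, 0.011007896630942367, -0.9926261198796382]] [-0.18583131  0.55291122  1.17760501]
wrist [[321.54646865322474, 0.0, 321.19864427312064], [0.0, 321.54646865322474, 198.43451735802233], [0.0, 0.0, 1.0]] [-0.0143706  0.         0.         0.         0.       ] [[0.26615779977646625, 0.9639253214386138, -0.0028284815037903778], [0.9276199180481287, -0.2553332157551745, 0.2726283854856393], [0.26207119883446806, -0.07518592701821462, -0.9621152545926491]] [-0.57415805 -0.03505462  0.38020841]
0.0187
```

View pics/side0.png

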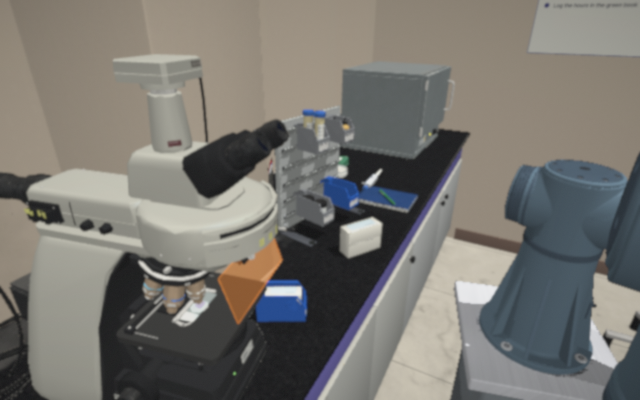

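View pics/top0.png

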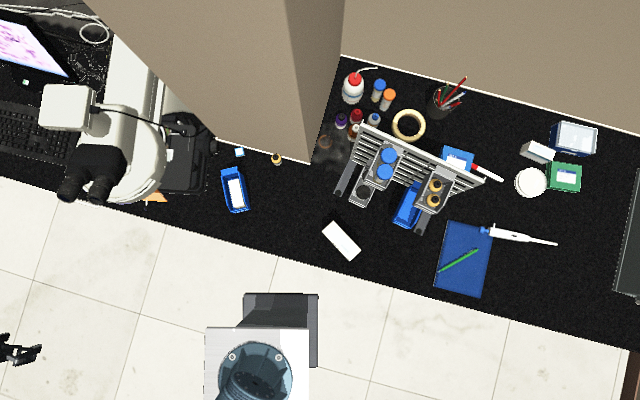

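View pics/wrist0.png

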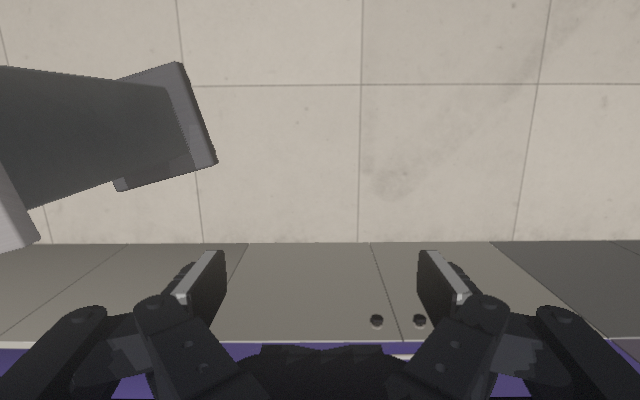

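```bash
cat > h.py <<'E'
from bench import ctrl
import cv2, numpy as np
def cam(n): return ctrl.camera(n)
def ray(c,uv):
    p=cv2.undistortPoints(np.array([[uv]],float),c["mtx"],c["dist"])[0,0]
    R=np.array(c["R"]);t=np.array(c["t"])
    return -R.T@t, R.T@np.array([p[0],p[1],1.])
def onz(c,uv,z):
    o,d=ray(c,uv); return o+d*(z-o[2])/d[2]
def proj(c,X):
    R=np.array(c["R"])
    return cv2.projectPoints(np.array(X,float).reshape(-1,1,3),cv2.Rodrigues(R)[0],np.array(c["t"]),c["mtx"],c["dist"])[0].reshape(-1,2)
def crop(c,x0,y0,x1,y1,k,name):
    cv2.imwrite(name,cv2.resize(c["frame"][y0:y1,x0:x1,::-1],None,fx=k,fy=k,interpolation=cv2.INTER_CUBIC))
E
python3 - <<'E'
from h import *
c=cam("top"); crop(c,320,100,500,250,4,"pics/t1.png"); crop(c,200,140,380,270,4,"pics/t2.png")
s=cam("side"); crop(s,240,90,440,240,4,"pics/s1.png");crop(s,210,210,410,340,4,"pics/s2.png")
E
```

```text
(no output)
```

View pics/t1.png

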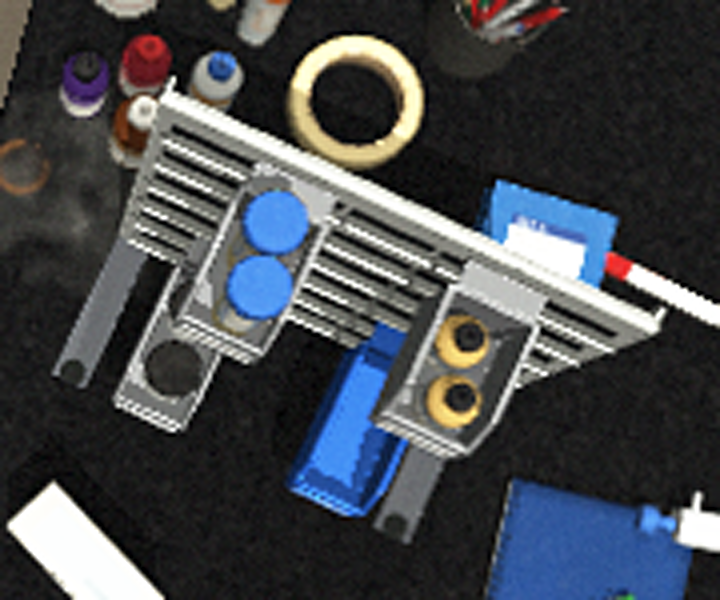

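View pics/t2.png

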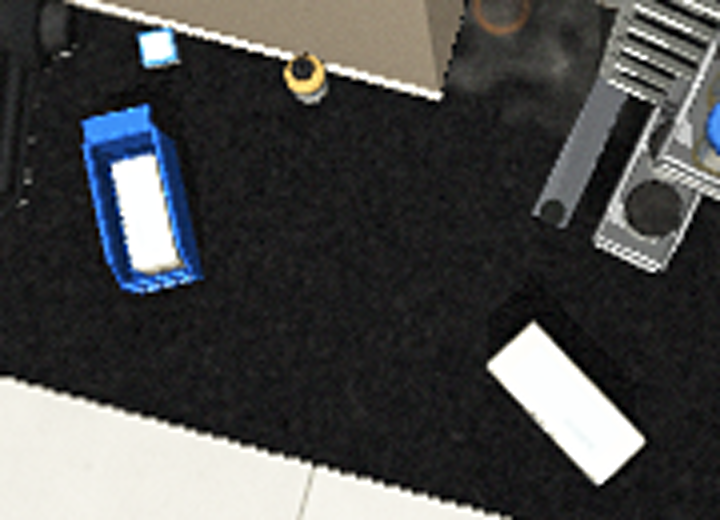

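View pics/s1.png

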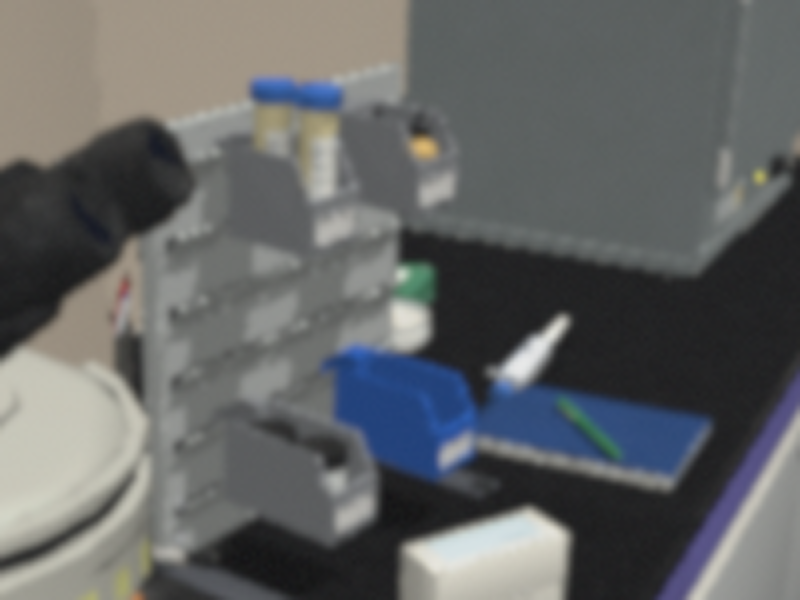

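View pics/s2.png

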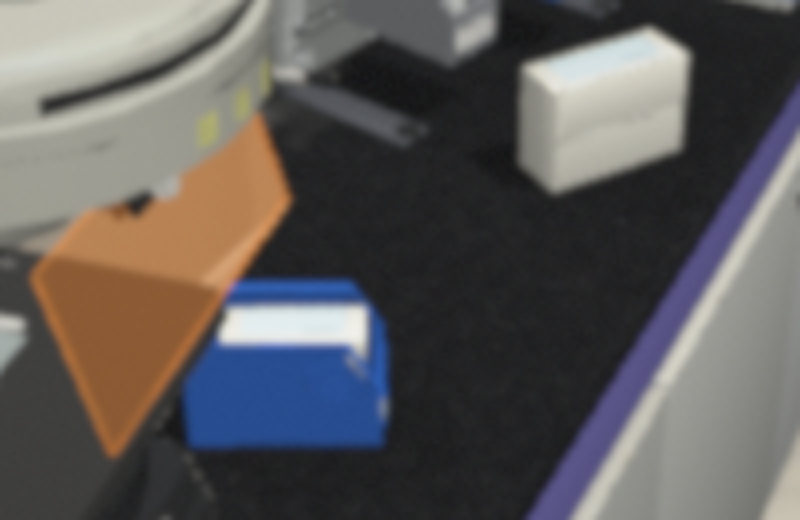

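```bash
python3 - <<'E'
from h import *
np.set_printoptions(precision=4,suppress=True)
c=cam("top"); s=cam("side"); w=cam("wrist")
for n,k in (("top",c),("side",s)): print(n,-np.array(k["R"]).T@np.array(k["t"]))
def T(px,py,z,o=(320,100)): return onz(c,(px/4+o[0],py/4+o[1]),z)
A=T(165,95,.366);B=T(658,330,.366);print("panel top",A,B,np.linalg.norm((A-B)[:2]),np.degrees(np.arctan2(*(B-A)[[1,0]])))
for p in [(90,387),(52,373),(375,530),(410,542)]: print("foot",p,T(*p,.005))
for p in [(115,402),(180,430)]: print("neigh front low-top",T(*p,.056+.042))
for p in [(290,485),(360,515)]: print("empty front rim",T(*p,.056+.042))
for p in [(330,183),(253,163)]: print("ul lip",T(*p,.348))
for p in [(468,262),(545,290)]: print("ur lip",T(*p,.348))
o=(200,140)
for p in [(84,125),(148,105)]: print("full lip end",T(*p,.072,o))
for p in [(90,147),(153,131)]: print("full lip rim",T(*p,.072,o))
for p in [(133,290),(203,278)]: print("full front bottom?",T(*p,.042,o),T(*p,.0,o))
for p in [(535,320),(485,367),(600,485),(645,440)]: print("carton",T(*p,.08,o))
for p in [(10,378),(315,465),(500,515)]: print("edge",T(*p,0,o))
for p in [(442,100),(70,0)]: print("wall",T(*p,0,o))
E
```

```text
top [ 0.4076 -0.1968  1.2337]
side [0.3241 0.7324 0.6273]
panel top [ 0.6738 -0.2851  0.366 ] [ 0.5411 -0.5582  0.366 ] 0.3036195474553743 -115.91452116952006
foot (90, 387) [ 0.55   -0.2613  0.005 ]
foot (52, 373) [ 0.5608 -0.2317  0.005 ]
foot (375, 530) [ 0.4397 -0.4808  0.005 ]
foot (410, 542) [ 0.4306 -0.5077  0.005 ]
neigh front low-top [ 0.5284 -0.2743  0.098 ]
neigh front low-top [ 0.5084 -0.3208  0.098 ]
empty front rim [ 0.4692 -0.3991  0.098 ]
empty front rim [ 0.448  -0.4488  0.098 ]
ul lip [ 0.6279 -0.3807  0.348 ]
ul lip [ 0.6394 -0.3369  0.348 ]
ur lip [ 0.5824 -0.4583  0.348 ]
ur lip [ 0.5665 -0.5018  0.348 ]
full lip end [0.6175 0.1043 0.072 ]
full lip end [0.6327 0.0566 0.072 ]
full lip rim [0.6009 0.0992 0.072 ]
full lip rim [0.613  0.0523 0.072 ]
full front bottom? [0.4966 0.0704 0.042 ] [0.4997 0.0798 0.    ]
full front bottom? [0.5059 0.0175 0.042 ] [0.5094 0.025  0.    ]
carton [ 0.4732 -0.2318  0.08  ]
carton [ 0.4391 -0.1956  0.08  ]
carton [ 0.355  -0.2785  0.08  ]
carton [ 0.3872 -0.311   0.08  ]
edge [0.4305 0.1744 0.    ]
edge [ 0.3654 -0.065   0.    ]
edge [ 0.3282 -0.2075  0.    ]
wall [ 0.6511 -0.1608  0.    ]
wall [0.7322 0.138  0.    ]
```

>>> drive_tool(
  deltas=[
    {"slide": [-0.64,-0.76,0],"delta_rot": [0,0,0],"hand": 1},
    {"slide": [-0.64,-0.76,0],"delta_rot": [0,0,0],"hand": 1},
    {"slide": [-0.64,-0.76,0],"delta_rot": [0,0,0],"hand": 1},
    {"slide": [-0.64,-0.76,0],"delta_rot": [0,0,0],"hand": 1},
    {"slide": [-0.64,-0.76,0],"delta_rot": [0,0,0],"hand": 1},
  ],
)

```text
time_s: 1.02
eef_pos: [0.2573, 0.3271, 0.2315]
eef_rot: [0.0, 0.134, 0.991, 0.0]
wrist_force: [0.5, -0.3, 0.4]
opening: 0.999
```

>>> drive_tool(
  deltas=[
    {"slide": [-0.64,-0.76,0],"delta_rot": [0,0,0],"hand": 1},
    {"slide": [-0.64,-0.76,0],"delta_rot": [0,0,0],"hand": 1},
    {"slide": [-0.64,-0.76,0],"delta_rot": [0,0,0],"hand": 1},
    {"slide": [-0.64,-0.76,0],"delta_rot": [0,0,0],"hand": 1},
    {"slide": [-0.64,-0.76,0],"delta_rot": [0,0,0],"hand": 1},
  ],
)

```text
time_s: 1.65
eef_pos: [0.3609, 0.1011, 0.2317]
eef_rot: [0.001, 0.135, 0.991, 0.0]
wrist_force: [0.6, 0.1, 0.2]
opening: 0.999
```

```bash
cat >> h.py <<'E'
from scipy.spatial.transform import Rotation as Ro
def cur():
    o=ctrl.get_obs(); q=o["eef_rot"]; return o, np.array(o["eef_pos"]), Ro.from_quat([q[1],q[2],q[3],q[0]])
def toolR(yaw,th):
    # yaw deg of bin x axis; th deg tilt from vertical
    a=np.radians(yaw);t=np.radians(th)
    f=np.array([np.cos(a),np.sin(a),0]);y=np.array([-np.sin(a),np.cos(a),0])
    z=np.sin(t)*f-np.cos(t)*np.array([0,0,1]); x=np.cross(y,z)
    return Ro.from_matrix(np.column_stack([x,y,z]))
def frame(org,yaw,p):
    a=np.radians(yaw);return np.array([org[0]+np.cos(a)*p[0]-np.sin(a)*p[1],org[1]+np.sin(a)*p[0]+np.cos(a)*p[1],p[2]])
def tcp(org,yaw,th,g):
    """grasp point g (bin xy in frame, world z) -> TCP"""
    return frame(org,yaw,g)+0.0187*toolR(yaw,th).as_matrix()[:,2]
def plan(P1,R1,n):
    o,P,R=cur(); rv=(R.inv()*R1).as_rotvec()
    P0=P.copy();R0=R
    print("dist",np.linalg.norm(P1-P)/n*1000,"mm/row  rot",np.degrees(np.linalg.norm(rv))/n)
    dr=np.round(rv/n/np.pi,4); rows=[]
    for i in range(n):
        tgt=P0+(P1-P0)*(i+1)/n
        s=np.round(R.inv().apply(tgt-P)/.05,2); P=P+R.apply(s*.05); R=R*Ro.from_rotvec(dr*np.pi)
        rows.append((s.tolist(),dr.tolist())); print(s.tolist(),dr.tolist())
    print("end",P,"q",np.round(o["q"],3))
SO=np.array([0.6037,-0.4218]);SY=-25.7
EB=frame(SO,SY,(-.0725,-.0675,0))
E
python3 - <<'E'
from h import *
np.set_printoptions(precision=4,suppress=True)
print(EB)
plan(tcp(EB,SY,30,(-.13,0,.22)),toolR(SY,30),10)
E
```

```text
[ 0.5091 -0.4512  0.    ]
dist 50.23078195346462 mm/row  rot 3.159235637880006
[-0.34, -0.94, 0.06] [0.0015, -0.0166, 0.0056]
[-0.36, -0.94, 0.07] [0.0015, -0.0166, 0.0056]
[-0.37, -0.93, 0.11] [0.0015, -0.0166, 0.0056]
[-0.37, -0.92, 0.12] [0.0015, -0.0166, 0.0056]
[-0.39, -0.92, 0.15] [0.0015, -0.0166, 0.0056]
[-0.39, -0.9, 0.18] [0.0015, -0.0166, 0.0056]
[-0.4, -0.9, 0.2] [0.0015, -0.0166, 0.0056]
[-0.41, -0.89, 0.22] [0.0015, -0.0166, 0.0056]
[-0.41, -0.89, 0.25] [0.0015, -0.0166, 0.0056]
[-0.41, -0.87, 0.28] [0.0015, -0.0166, 0.0056]
end [ 0.4006 -0.3988  0.2036] q [-0.047 -0.311  2.07   0.     1.382 -1.348]
```

>>> drive_tool(
  deltas=[
    {"slide": [-0.34,-0.94,0.06],"delta_rot": [0.0015,-0.0166,0.0056],"hand": 1},
    {"slide": [-0.36,-0.94,0.07],"delta_rot": [0.0015,-0.0166,0.0056],"hand": 1},
    {"slide": [-0.37,-0.93,0.11],"delta_rot": [0.0015,-0.0166,0.0056],"hand": 1},
    {"slide": [-0.37,-0.92,0.12],"delta_rot": [0.0015,-0.0166,0.0056],"hand": 1},
    {"slide": [-0.39,-0.92,0.15],"delta_rot": [0.0015,-0.0166,0.0056],"hand": 1},
  ],
)

```text
time_s: 2.28
eef_pos: [0.38, -0.1493, 0.2179]
eef_rot: [0.129, 0.177, 0.975, -0.03]
wrist_force: [0.5, -0.0, 1.7]
opening: 1.001
```

>>> drive_tool(
  deltas=[
    {"slide": [-0.39,-0.9,0.18],"delta_rot": [0.0015,-0.0166,0.0056],"hand": 1},
    {"slide": [-0.4,-0.9,0.2],"delta_rot": [0.0015,-0.0166,0.0056],"hand": 1},
    {"slide": [-0.41,-0.89,0.22],"delta_rot": [0.0015,-0.0166,0.0056],"hand": 1},
    {"slide": [-0.41,-0.89,0.25],"delta_rot": [0.0015,-0.0166,0.0056],"hand": 1},
    {"slide": [-0.41,-0.87,0.28],"delta_rot": [0.0015,-0.0166,0.0056],"hand": 1},
  ],
)

```text
time_s: 2.9
eef_pos: [0.3998, -0.3993, 0.2035]
eef_rot: [0.253, 0.216, 0.941, -0.058]
wrist_force: [0.0, -0.2, 0.7]
opening: 0.997
```

```bash
python3 - <<'E'
from h import *
print(np.round(ctrl.get_obs()["q"],3))
cv2.imwrite("pics/w1.png",cam("wrist")["frame"][:,:,::-1])
print(np.round(ctrl.get_obs()["eef_pos"],4),ctrl.get_obs()["eef_rot"],toolR(SY,30).as_quat())
E
```

```text
[-1.197 -0.106  2.055  0.471  0.846 -2.57 ]
[ 0.399  -0.4044  0.2033] [ 0.25382618  0.2175198   0.94053154 -0.06048006] [ 0.21482132  0.94173484 -0.0575612   0.25233709]
```

View pics/w1.png

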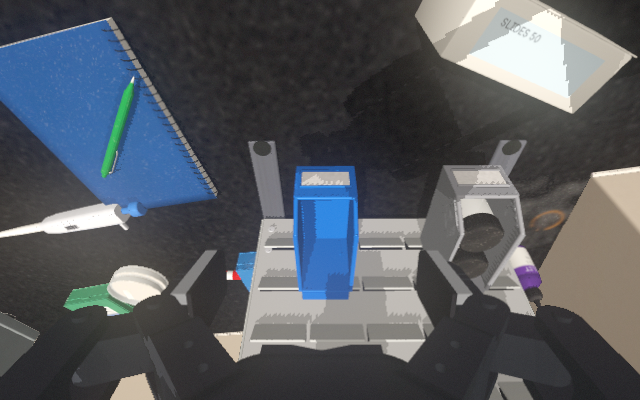

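```bash
python3 - <<'E'
from h import *
c=cam("wrist"); crop(c,230,130,430,310,4,"pics/w2.png")
# predicted points
e=lambda x,y,z:frame(EB,SY,(x,y,z))
for n,p in {"lipL":(.0725,.025,.128),"lipR":(.0725,-.025,.128),"frontL":(-.055,.028,.098),"frontR":(-.055,-.028,.098),"fbL":(-.055,.028,.056),"fbR":(-.055,-.028,.056)}.items(): print(n,proj(c,e(*p))[0],(proj(c,e(*p))[0]-[230,130])*4)
f=lambda x,y,z:frame(SO,SY,(x,y,z))
for n,p in {"footL":(-.12,.153,.005),"footR":(-.12,-.153,.005),"sheetL":(0,.153,0.),"sheetR":(0,-.153,0.)}.items(): print(n,proj(c,f(*p))[0])
E
```

```text
lipL [350.70516296 296.99303798] [482.82065186 667.97215191]
lipR [304.5201555  296.94292641] [298.08062201 667.77170564]
frontL [361.02194659 194.51594289] [524.08778637 258.06377154]
frontR [295.91793085 194.59862975] [263.67172341 258.394519  ]
fbL [357.42752613 163.04364097] [509.71010452 132.17456388]
fbR [298.53431198 163.16088081] [274.13724791 132.64352322]
footL [531.71421909 137.82951901]
footR [248.31949766 138.25584463]
sheetL [489.22122557 208.88891013]
sheetR [263.86726949 209.13299735]
```

View pics/w2.png

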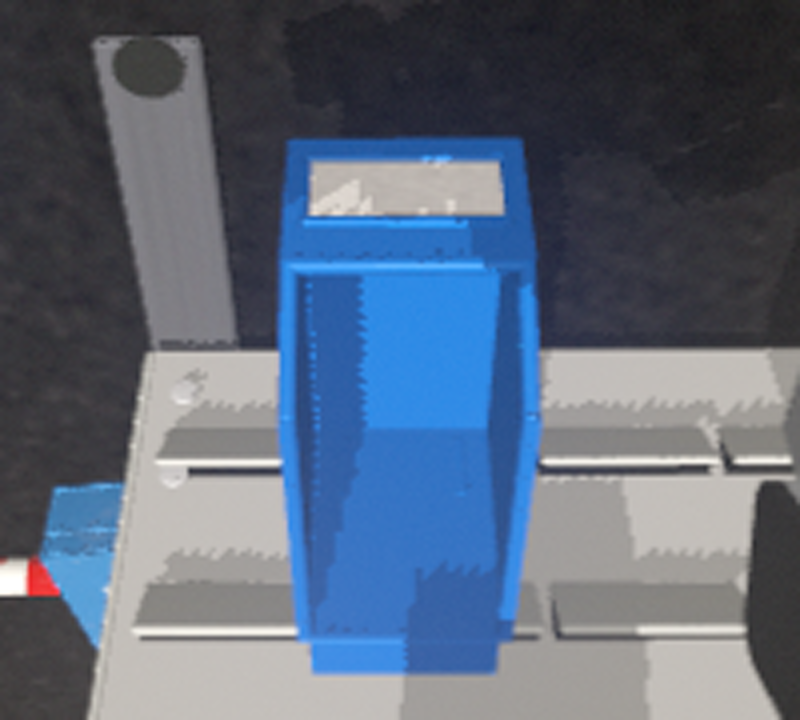

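```bash
sed -i 's/^SO=.*/SO=np.array([0.6037+.0016,-0.4218+.0033]);SY=-25.7/' h.py; python3 - <<'E'
from h import *
np.set_printoptions(precision=4,suppress=True)
T=tcp(EB,SY,35,(-.008,0,.103)); R=toolR(SY,35)
print(T); plan(T-.08*R.as_matrix()[:,2],R,5)
E
```

```text
[ 0.5132 -0.4491  0.0877]
dist 18.498846509705537 mm/row  rot 0.9988244704558893
[-0.17, 0.03, 0.33] [-0.0002, -0.0055, -0.0003]
[-0.16, 0.03, 0.33] [-0.0002, -0.0055, -0.0003]
[-0.16, 0.02, 0.33] [-0.0002, -0.0055, -0.0003]
[-0.16, 0.03, 0.34] [-0.0002, -0.0055, -0.0003]
[-0.14, 0.03, 0.34] [-0.0002, -0.0055, -0.0003]
end [ 0.4719 -0.429   0.153 ] q [-1.199 -0.102  2.053  0.469  0.845 -2.569]
```

>>> drive_tool(
  deltas=[
    {"slide": [-0.16,0.03,0.33],"delta_rot": [0,-0.0055,0],"hand": 1},
    {"slide": [-0.16,0.03,0.33],"delta_rot": [0,-0.0055,0],"hand": 1},
    {"slide": [-0.16,0.03,0.33],"delta_rot": [0,-0.0055,0],"hand": 1},
    {"slide": [-0.16,0.03,0.34],"delta_rot": [0,-0.0055,0],"hand": 1},
    {"slide": [-0.14,0.03,0.34],"delta_rot": [0,-0.0055,0],"hand": 1},
  ],
)

```text
time_s: 3.62
eef_pos: [0.4736, -0.4235, 0.1529]
eef_rot: [0.293, 0.212, 0.93, -0.067]
wrist_force: [0.0, -0.2, 0.8]
opening: 1.002
```

```bash
python3 - <<'E'
from h import *
np.set_printoptions(precision=4,suppress=True)
c=cam("wrist");cv2.imwrite("pics/w3.png",c["frame"][:,:,::-1])
T=tcp(EB,SY,35,(-.008,0,.103)); R=toolR(SY,35)
plan(T,R,5)
e=lambda x,y,z:frame(EB,SY,(x,y,z))
for n,p in {"lipL":(.0725,.025,.128),"lipR":(.0725,-.025,.128),"frontL":(-.055,.028,.098),"frontR":(-.055,-.028,.098),"fbL":(-.055,.028,.056),"fbR":(-.055,-.028,.056)}.items(): print(n,proj(c,e(*p))[0])
E
```

```text
dist 15.832323719107782 mm/row  rot 0.02828878371587435
[-0.01, -0.03, 0.32] [0.0001, -0.0001, -0.0001]
[-0.0, -0.02, 0.31] [0.0001, -0.0001, -0.0001]
[-0.01, -0.03, 0.32] [0.0001, -0.0001, -0.0001]
[-0.01, -0.02, 0.31] [0.0001, -0.0001, -0.0001]
[-0.0, -0.03, 0.32] [0.0001, -0.0001, -0.0001]
end [ 0.513  -0.4491  0.0874] q [-1.096  0.111  1.994  0.631  0.626 -2.659]
lipL [344.3047 298.5909]
lipR [283.3122 298.4987]
frontL [359.7358 160.2957]
frontR [261.5918 160.2131]
fbL [354.9226 115.3458]
fbR [269.25   115.2923]
```

View pics/w3.png

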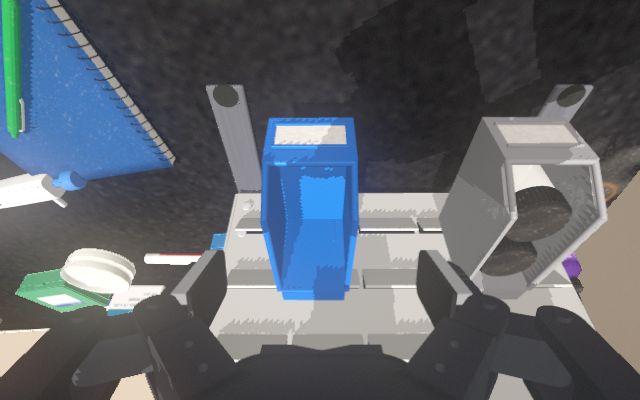

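>>> drive_tool(
  deltas=[
    {"slide": [-0.01,-0.03,0.32],"delta_rot": [0,0,0],"hand": 1},
    {"slide": [0,-0.02,0.32],"delta_rot": [0,0,0],"hand": 1},
    {"slide": [-0.01,-0.03,0.32],"delta_rot": [0,0,0],"hand": 1},
    {"slide": [-0.01,-0.02,0.32],"delta_rot": [0,0,0],"hand": 1},
    {"slide": [0,-0.03,0.32],"delta_rot": [0,0,0],"hand": 1},
  ],
)

```text
time_s: 4.3
eef_pos: [0.5128, -0.45, 0.0884]
eef_rot: [0.292, 0.212, 0.93, -0.067]
wrist_force: [0.8, 0.0, -0.3]
opening: 0.995
```

```bash
python3 - <<'E'
from h import *
np.set_printoptions(precision=4,suppress=True)
c=cam("wrist");cv2.imwrite("pics/w4.png",c["frame"][:,:,::-1])
T=tcp(EB,SY,35,(-.008,0,.103)); R=toolR(SY,35)
plan(T,R,1)
c=cam("side"); crop(c,240,90,440,240,4,"pics/s4.png")
E
```

```text
dist 1.2966107813559615 mm/row  rot 0.19196259455538944
[-0.01, 0.02, -0.01] [0.0002, -0.001, -0.0003]
end [ 0.5132 -0.449   0.0874] q [-1.05   0.322  1.902  0.724  0.51  -2.74 ]
```

View pics/w4.png

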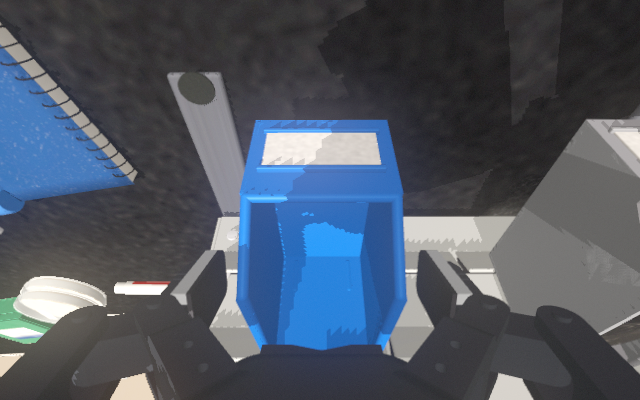

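View pics/s4.png

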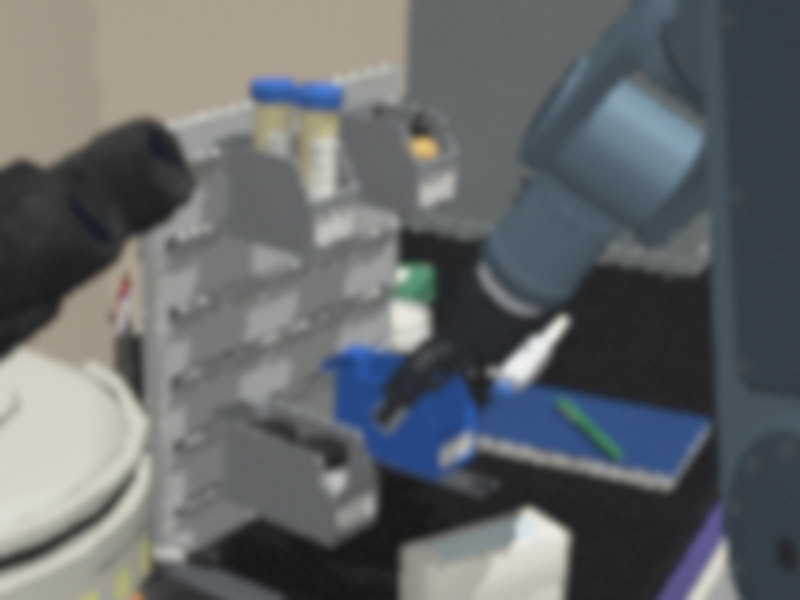

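The bin is centred between the fingers (columns 238–405, with the finger mid at 321), and the side view shows no conflict with the upper bin. I'm closing now.

>>> drive_tool(
  deltas=[
    {"slide": [0,0,0],"delta_rot": [0,0,0],"hand": 0},
    {"slide": [0,0,0],"delta_rot": [0,0,0],"hand": 0},
    {"slide": [0,0,0],"delta_rot": [0,0,0],"hand": 0},
    {"slide": [0,0,0],"delta_rot": [0,0,0],"hand": 0},
    {"slide": [0,0,0],"delta_rot": [0,0,0],"hand": 0},
  ],
)

```text
time_s: 5.03
eef_pos: [0.5125, -0.4505, 0.0887]
eef_rot: [0.293, 0.213, 0.93, -0.067]
wrist_force: [-2.8, 1.8, 3.8]
opening: 0.648
```

```bash
python3 - <<'E'
from h import *
np.set_printoptions(precision=4,suppress=True)
o,P,R=cur(); print(P,np.round(o["q"],3))
u=R.inv().apply([0,0,.02])/.05; print("up20",u)
b=R.inv().apply(frame((0,0),SY,(-.15,0,0)))/.05; print("back150",b)
E
```

```text
[ 0.5125 -0.4505  0.0887] [-1.051  0.318  1.903  0.724  0.511 -2.74 ]
up20 [-0.2291 -0.0001 -0.3279]
back150 [ 2.4594 -0.0035 -1.718 ]
```

>>> drive_tool(
  deltas=[
    {"slide": [-0.08,0,-0.11],"delta_rot": [0,0,0],"hand": 0},
    {"slide": [-0.08,0,-0.11],"delta_rot": [0,0,0],"hand": 0},
    {"slide": [-0.08,0,-0.12],"delta_rot": [0,0,0],"hand": 0},
    {"slide": [0,0,0],"delta_rot": [0,0,0],"hand": 0},
    {"slide": [0.16,0,-0.11],"delta_rot": [0,0,0],"hand": 0},
  ],
)

```text
time_s: 5.65
eef_pos: [0.5038, -0.4464, 0.1093]
eef_rot: [0.293, 0.213, 0.93, -0.067]
wrist_force: [-0.7, 0.9, -1.1]
opening: 0.649
```

```bash
python3 - <<'E'
from h import *
c=cam("wrist");cv2.imwrite("pics/w5.png",c["frame"][:,:,::-1])
c=cam("side"); crop(c,240,90,440,240,4,"pics/s5.png")
print(ctrl.get_obs()["eef_pos"],ctrl.get_obs()["wrist_force"])
E
```

```text
[ 0.50294177 -0.44551308  0.10842033] [-0.18926892  0.15107946 -1.08441236]
```

View pics/s5.png

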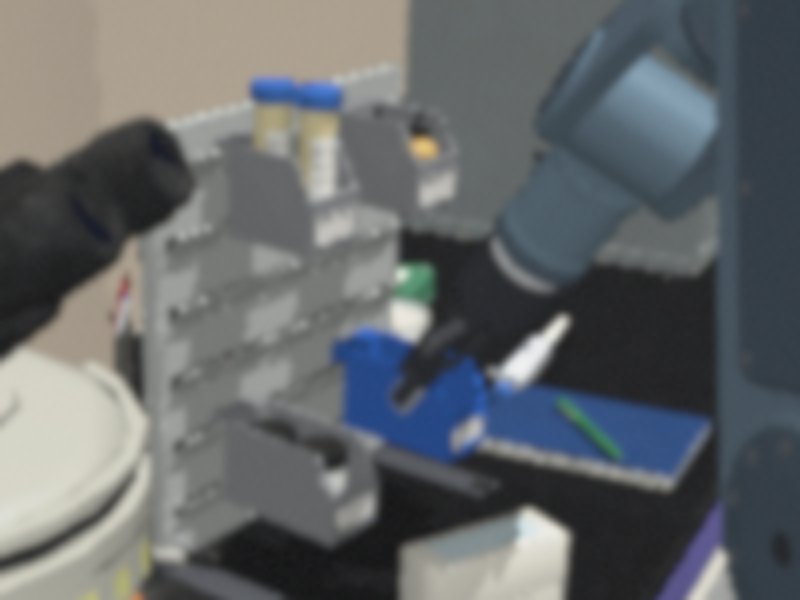

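```bash
python3 - <<'E'
from h import *
np.set_printoptions(precision=4,suppress=True)
o,P,R=cur()
A=P+frame((0,0),SY,(-.13,0,.07)); plan(A,R,5)
E
```

```text
dist 29.529646120466804 mm/row  rot 0.0
[0.27, -0.0, -0.53] [0.0, 0.0, 0.0]
[0.26, -0.0, -0.52] [0.0, 0.0, 0.0]
[0.27, -0.0, -0.53] [0.0, 0.0, 0.0]
[0.27, -0.0, -0.53] [0.0, 0.0, 0.0]
[0.26, -0.0, -0.52] [0.0, 0.0, 0.0]
end [ 0.3861 -0.3891  0.1783] q [-1.063  0.263  1.923  0.687  0.546 -2.706]
```

>>> drive_tool(
  deltas=[
    {"slide": [0.27,0,-0.53],"delta_rot": [0,0,0],"hand": 0},
    {"slide": [0.27,0,-0.53],"delta_rot": [0,0,0],"hand": 0},
    {"slide": [0.27,0,-0.53],"delta_rot": [0,0,0],"hand": 0},
    {"slide": [0.27,0,-0.53],"delta_rot": [0,0,0],"hand": 0},
    {"slide": [0.27,0,-0.53],"delta_rot": [0,0,0],"hand": 0},
  ],
)

```text
time_s: 6.38
eef_pos: [0.3848, -0.3887, 0.1793]
eef_rot: [0.292, 0.213, 0.93, -0.067]
wrist_force: [-0.1, -0.9, -0.8]
opening: 0.645
```

```bash
python3 - <<'E'
from h import *
np.set_printoptions(precision=4,suppress=True)
Y=-8
plan(frame((.51,-.10),Y,(.0027,0,.13)),toolR(Y,35),10)
E
```

```text
dist 31.924369005286486 mm/row  rot 1.778373497739652
[0.07, 0.63, 0.07] [-0.0057, -0.0, -0.0081]
[0.06, 0.63, 0.08] [-0.0057, -0.0, -0.0081]
[0.04, 0.63, 0.09] [-0.0057, -0.0, -0.0081]
[0.03, 0.63, 0.1] [-0.0057, -0.0, -0.0081]
[0.01, 0.63, 0.12] [-0.0057, -0.0, -0.0081]
[-0.01, 0.63, 0.12] [-0.0057, -0.0, -0.0081]
[-0.02, 0.62, 0.14] [-0.0057, -0.0, -0.0081]
[-0.04, 0.62, 0.15] [-0.0057, -0.0, -0.0081]
[-0.06, 0.61, 0.16] [-0.0057, -0.0, -0.0081]
[-0.07, 0.62, 0.17] [-0.0057, -0.0, -0.0081]
end [ 0.513  -0.1003  0.13  ] q [-1.267 -0.139  2.174  0.642  0.771 -2.781]
```

>>> drive_tool(
  deltas=[
    {"slide": [0.07,0.63,0.07],"delta_rot": [-0.0057,0,-0.0081],"hand": 0},
    {"slide": [0.06,0.63,0.08],"delta_rot": [-0.0057,0,-0.0081],"hand": 0},
    {"slide": [0.04,0.63,0.09],"delta_rot": [-0.0057,0,-0.0081],"hand": 0},
    {"slide": [0.03,0.63,0.1],"delta_rot": [-0.0057,0,-0.0081],"hand": 0},
    {"slide": [0.01,0.63,0.12],"delta_rot": [-0.0057,0,-0.0081],"hand": 0},
  ],
)

```text
time_s: 7.0
eef_pos: [0.4496, -0.2441, 0.1541]
eef_rot: [0.297, 0.14, 0.944, -0.044]
wrist_force: [0.2, -0.9, -0.7]
opening: 0.647
```

>>> drive_tool(
  deltas=[
    {"slide": [-0.01,0.63,0.12],"delta_rot": [-0.0057,0,-0.0081],"hand": 0},
    {"slide": [-0.02,0.62,0.14],"delta_rot": [-0.0057,0,-0.0081],"hand": 0},
    {"slide": [-0.04,0.62,0.15],"delta_rot": [-0.0057,0,-0.0081],"hand": 0},
    {"slide": [-0.06,0.61,0.16],"delta_rot": [-0.0057,0,-0.0081],"hand": 0},
    {"slide": [-0.07,0.62,0.17],"delta_rot": [-0.0057,0,-0.0081],"hand": 0},
  ],
)

```text
time_s: 7.62
eef_pos: [0.514, -0.0998, 0.1297]
eef_rot: [0.3, 0.066, 0.952, -0.02]
wrist_force: [0.1, -0.4, -0.7]
opening: 0.651
```

```bash
python3 - <<'E'
from h import *
np.set_printoptions(precision=4,suppress=True)
Y=-8
c=cam("side");cv2.imwrite("pics/s6.png",c["frame"][:,:,::-1]);c=cam("top");cv2.imwrite("pics/t6.png",c["frame"][:,:,::-1])
plan(frame((.51,-.10),Y,(.0027,0,.034)),toolR(Y,35),5)
E
```

```text
dist 18.963051397441777 mm/row  rot 0.06753357347177034
[0.22, -0.01, 0.31] [0.0003, -0.0002, 0.0001]
[0.22, -0.01, 0.31] [0.0003, -0.0002, 0.0001]
[0.22, -0.01, 0.31] [0.0003, -0.0002, 0.0001]
[0.22, -0.01, 0.31] [0.0003, -0.0002, 0.0001]
[0.21, -0.01, 0.31] [0.0003, -0.0002, 0.0001]
end [ 0.5129 -0.1004  0.034 ] q [-0.572 -0.138  2.297  0.552  0.483 -2.434]
```

View pics/s6.png

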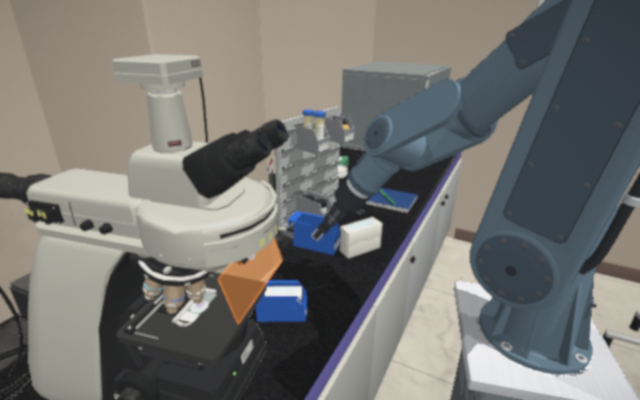

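View pics/t6.png

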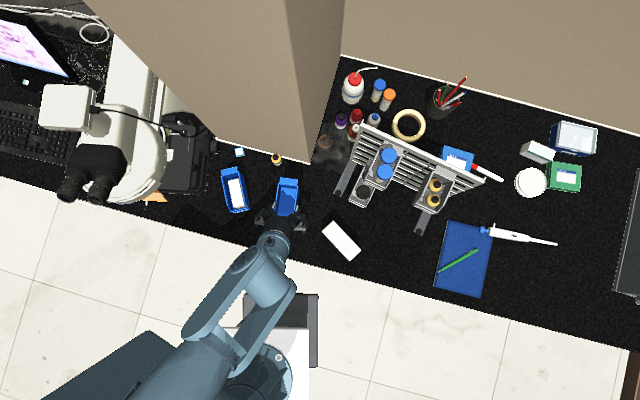

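>>> drive_tool(
  deltas=[
    {"slide": [0.22,0,0.31],"delta_rot": [0,0,0],"hand": 0},
    {"slide": [0.22,0,0.31],"delta_rot": [0,0,0],"hand": 0},
    {"slide": [0.22,0,0.31],"delta_rot": [0,0,0],"hand": 0},
    {"slide": [0.22,0,0.31],"delta_rot": [0,0,0],"hand": 0},
    {"slide": [0.16,0,0.23],"delta_rot": [0,0,0],"hand": 0},
  ],
)

```text
time_s: 8.35
eef_pos: [0.5129, -0.1013, 0.039]
eef_rot: [0.299, 0.067, 0.952, -0.021]
wrist_force: [-1.0, -0.0, -1.5]
opening: 0.651
```

```bash
python3 - <<'E'
from h import *
np.set_printoptions(precision=4,suppress=True)
c=cam("side");crop(c,240,180,400,300,5,"pics/s7.png")
o,P,R=cur();print(P,o["wrist_force"],np.round(o["q"],3))
E
```

```text
[ 0.512  -0.1009  0.0376] [-1.4879 -1.0157 -2.3526] [-0.578  0.123  2.32   1.069  0.281 -2.99 ]
```

View pics/s7.png

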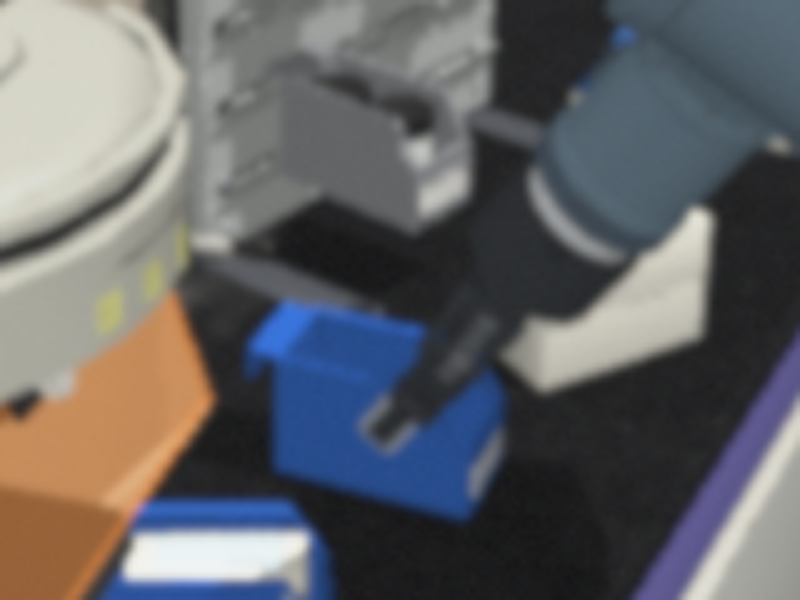

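>>> drive_tool(
  deltas=[
    {"slide": [0.02,0,0.03],"delta_rot": [0,0,0],"hand": 0},
    {"slide": [0.02,0,0.03],"delta_rot": [0,0,0],"hand": 0},
    {"slide": [0.01,0,0.02],"delta_rot": [0,0,0],"hand": 0},
    {"slide": [0,0,0],"delta_rot": [0,0,0],"hand": 0},
    {"slide": [0,0,0],"delta_rot": [0,0,0],"hand": 0},
  ],
)

```text
time_s: 9.02
eef_pos: [0.5144, -0.1012, 0.0363]
eef_rot: [0.301, 0.066, 0.951, -0.021]
wrist_force: [-2.8, 0.3, 6.3]
opening: 0.65
```

```bash
python3 - <<'E'
from h import *
np.set_printoptions(precision=4,suppress=True)
o,P,R=cur();print(P,o["wrist_force"],np.round(o["q"],3))
E
```

```text
[ 0.5144 -0.1012  0.0363] [-2.7895  0.3     6.2956] [-0.576  0.132  2.317  1.105  0.276 -3.026]
```

>>> drive_tool(
  deltas=[
    {"slide": [0,0,0],"delta_rot": [0,0,0],"hand": 1},
    {"slide": [0,0,0],"delta_rot": [0,0,0],"hand": 1},
    {"slide": [0,0,0],"delta_rot": [0,0,0],"hand": 1},
    {"slide": [0,0,0],"delta_rot": [0,0,0],"hand": 1},
    {"slide": [0,0,-0.2],"delta_rot": [0,0,0],"hand": 1},
  ],
)

```text
time_s: 9.65
eef_pos: [0.5075, -0.0996, 0.0427]
eef_rot: [0.299, 0.066, 0.952, -0.02]
wrist_force: [-0.5, -0.3, -0.8]
opening: 1.002
```

>>> drive_tool(
  deltas=[
    {"slide": [0,0,-0.6],"delta_rot": [0,0,0],"hand": 1},
    {"slide": [0,0,-0.6],"delta_rot": [0,0,0],"hand": 1},
    {"slide": [0,0,-0.6],"delta_rot": [0,0,0],"hand": 1},
    {"slide": [0,0,-0.6],"delta_rot": [0,0,0],"hand": 1},
    {"slide": [0,0,-0.4],"delta_rot": [0,0,0],"hand": 1},
  ],
)

```text
time_s: 10.28
eef_pos: [0.4279, -0.0889, 0.1589]
eef_rot: [0.3, 0.066, 0.952, -0.021]
wrist_force: [0.8, -1.1, 0.2]
opening: 1.001
```

```bash
python3 - <<'E'
from h import *
np.set_printoptions(precision=4,suppress=True)
o,P,R=cur();print(P,o["wrist_force"],np.round(o["q"],3))
cv2.imwrite("pics/w8.png",cam("wrist")["frame"][:,:,::-1])
c=cam("side");crop(c,210,180,370,300,5,"pics/s8.png")
E
```

```text
[ 0.4279 -0.0889  0.1589] [ 0.8153 -1.0796  0.1527] [-0.733 -0.521  2.479  0.505  0.724 -2.469]
```

View pics/w8.png

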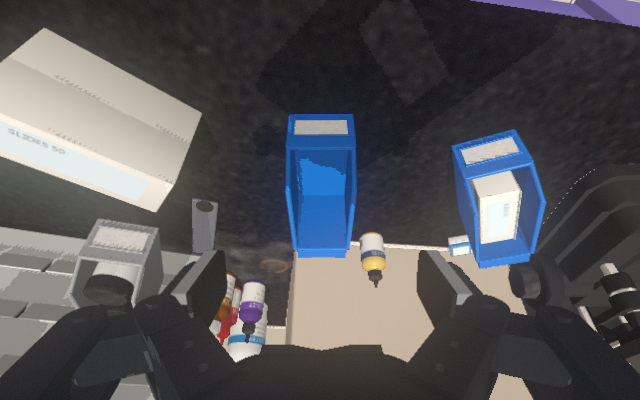

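View pics/s8.png

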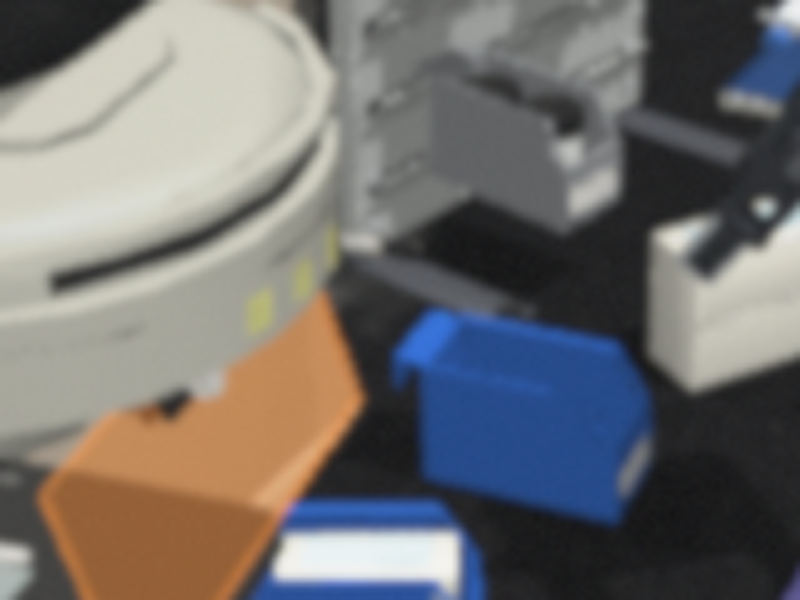

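```bash
python3 - <<'E'
from h import *
c=cam("wrist");crop(c,430,110,580,290,4,"pics/w9.png")
c=cam("top");crop(c,200,150,320,230,6,"pics/t9.png")
E
```

```text
(no output)
```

View pics/w9.png

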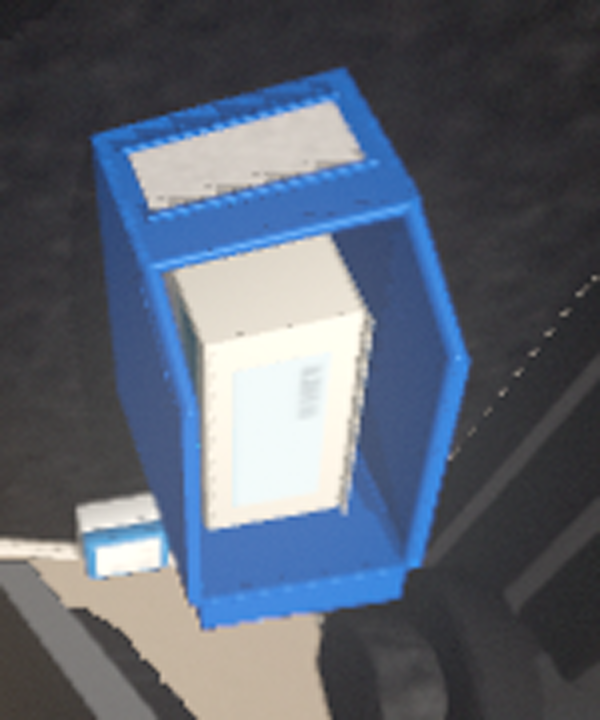

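View pics/t9.png

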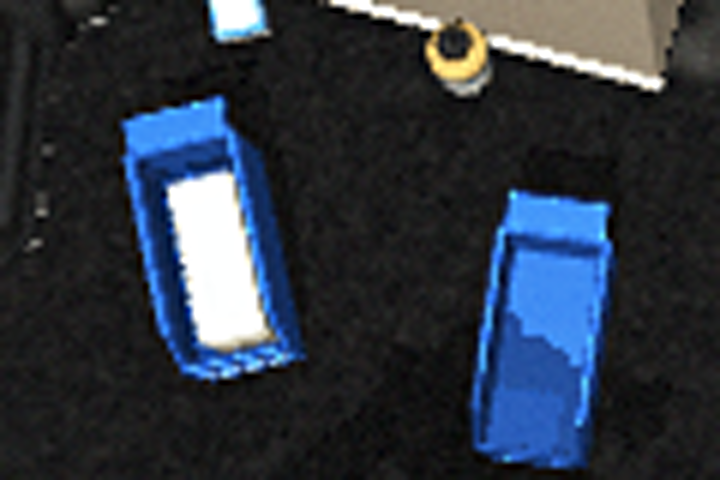

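```bash
python3 - <<'E'
from h import *
np.set_printoptions(precision=4,suppress=True)
c=cam("wrist");t=cam("top")
f=lambda x,y,z:onz(c,(x/4+430,y/4+110),z)
g=lambda x,y,z:onz(t,(x/6+200,y/6+150),z)
def show(n,a,b):
    d=a-b; print(n,(a+b)/2,"w",np.linalg.norm(d),"normal yaw",np.degrees(np.arctan2(-d[0],d[1])))
    return ((a+b)/2)[:2]
m1=show("fb",f(345,70,0),f(93,138,0))
m2=show("lip",f(405,597,.072),f(203,628,.072))
m3=show("frim",f(420,205,.042),f(150,268,.042))
m4=show("toplip",g(123,122,.072),g(222,97,.072))
m5=show("top lip base",g(133,158,.072),g(235,133,.072))
for nm,a,b,L in (("fb-lip",m1,m2,.1275),("frim-lip",m3,m2,.1275)):
    d=b-a; print(nm,np.linalg.norm(d),L,np.degrees(np.arctan2(d[1],d[0])), a+d/np.linalg.norm(d)*.055,b-d/np.linalg.norm(d)*.0725)
E
```

```text
fb [0.5066 0.055  0.    ] w 0.05556710667174807 normal yaw 13.934403113570283
lip [0.6266 0.0843 0.072 ] w 0.050247707625965504 normal yaw 12.189240354209598
frim [0.5082 0.0561 0.042 ] w 0.053869470561655405 normal yaw 13.26240329469897
toplip [0.6266 0.0813 0.072 ] w 0.050862881763137795 normal yaw 14.456996099923765
top lip base [0.6085 0.0749 0.072 ] w 0.052208922293620987 normal yaw 14.05207478613103
fb-lip 0.12353170822431367 0.1275 13.72069737929225 [0.56  0.068] [0.5562 0.0671]
frim-lip 0.12171889212227835 0.1275 13.390487366977705 [0.5617 0.0688] [0.5561 0.0675]
```

```bash
cat >> h.py <<'E'
FB=np.array([.558,.067]);FY=13.6
E
python3 - <<'E'
from h import *
np.set_printoptions(precision=4,suppress=True)
R=toolR(FY,30);T=tcp(FB,FY,30,(-.014,0,.047)); print(T)
plan(T-.10*R.as_matrix()[:,2],R,5)
E
```

```text
[0.5535 0.0659 0.0308]
dist 33.353336936398236 mm/row  rot 4.41652274071644
[-0.09, 0.61, 0.26] [-0.0127, 0.0053, -0.0203]
[-0.14, 0.59, 0.28] [-0.0127, 0.0053, -0.0203]
[-0.18, 0.56, 0.3] [-0.0127, 0.0053, -0.0203]
[-0.22, 0.55, 0.32] [-0.0127, 0.0053, -0.0203]
[-0.25, 0.51, 0.34] [-0.0127, 0.0053, -0.0203]
end [0.5048 0.0541 0.1174] q [-0.731 -0.514  2.478  0.508  0.72  -2.471]
```

>>> drive_tool(
  deltas=[
    {"slide": [-0.09,0.61,0.26],"delta_rot": [-0.0127,0.0053,-0.0203],"hand": 1},
    {"slide": [-0.14,0.59,0.28],"delta_rot": [-0.0127,0.0053,-0.0203],"hand": 1},
    {"slide": [-0.18,0.56,0.3],"delta_rot": [-0.0127,0.0053,-0.0203],"hand": 1},
    {"slide": [-0.22,0.55,0.32],"delta_rot": [-0.0127,0.0053,-0.0203],"hand": 1},
    {"slide": [-0.25,0.51,0.34],"delta_rot": [-0.0127,0.0053,-0.0203],"hand": 1},
  ],
)

```text
time_s: 11.2
eef_pos: [0.5049, 0.0553, 0.1162]
eef_rot: [0.256, -0.116, 0.959, 0.031]
wrist_force: [0.7, 0.0, -0.7]
opening: 1.002
```

```bash
python3 - <<'E'
from h import *
np.set_printoptions(precision=4,suppress=True)
c=cam("wrist");cv2.imwrite("pics/w10.png",c["frame"][:,:,::-1])
R=toolR(FY,30);T=tcp(FB,FY,30,(-.014,0,.047))
plan(T,R,5)
e=lambda x,y,z:frame(FB,FY,(x,y,z))
for n,p in {"lipL":(.0725,.025,.072),"lipR":(.0725,-.025,.072),"frontL":(-.055,.028,.042),"frontR":(-.055,-.028,.042),"fbL":(-.055,.028,.0),"fbR":(-.055,-.028,.0)}.items(): print(n,proj(c,e(*p))[0])
E
```

```text
dist 19.573391289669154 mm/row  rot 0.07515771162884409
[0.0, -0.01, 0.39] [0.0002, -0.0002, 0.0003]
[0.0, -0.01, 0.39] [0.0002, -0.0002, 0.0003]
[0.0, -0.01, 0.39] [0.0002, -0.0002, 0.0003]
[0.0, -0.01, 0.4] [0.0002, -0.0002, 0.0003]
[0.01, -0.01, 0.39] [0.0002, -0.0002, 0.0003]
end [0.5534 0.066  0.0306] q [-0.289 -0.112  2.27   0.482  0.578 -2.456]
lipL [347.4697 296.0772]
lipR [289.8281 295.9031]
frontL [361.7398 158.6401]
frontR [275.2903 158.3343]
fbL [356.7979 122.9135]
fbR [281.0613 122.6353]
```

View pics/w10.png

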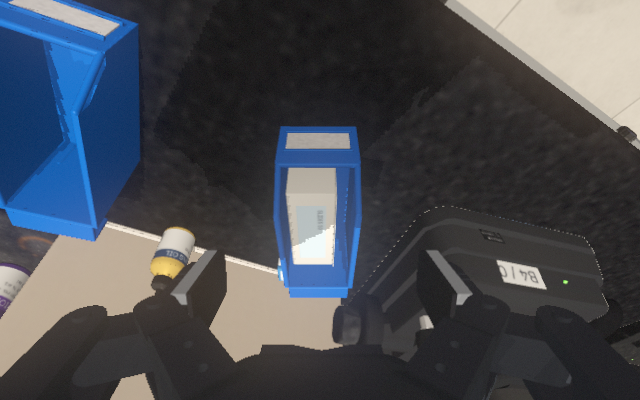

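```bash
python3 - <<'E'
from h import *
np.set_printoptions(precision=4,suppress=True)
c=cam("wrist");t=cam("top")
a=np.radians(FY);M=np.array([[np.cos(a),np.sin(a)],[-np.sin(a),np.cos(a)]])
for z in (0,.05,.1):
  print(z,"wrist",[M@(onz(c,p,z)[:2]-FB) for p in [(345,300),(420,212),(440,207)]],"top",[M@(onz(t,p,z)[:2]-FB) for p in [(207,175),(205,190)]])
crop(t,140,130,260,220,6,"pics/t10.png")
E
```

```text
0 wrist [array([0.2223, 0.0371]), array([0.0436, 0.0983]), array([0.0364, 0.1156])] top [array([0.0823, 0.0833]), array([0.0367, 0.099 ])]
0.05 wrist [array([0.1233, 0.0286]), array([-0.012 ,  0.0749]), array([-0.0174,  0.088 ])] top [array([0.0705, 0.071 ]), array([0.0268, 0.086 ])]
0.1 wrist [array([0.0243, 0.0202]), array([-0.0675,  0.0516]), array([-0.0712,  0.0605])] top [array([0.0587, 0.0587]), array([0.0168, 0.073 ])]
```

View pics/t10.png

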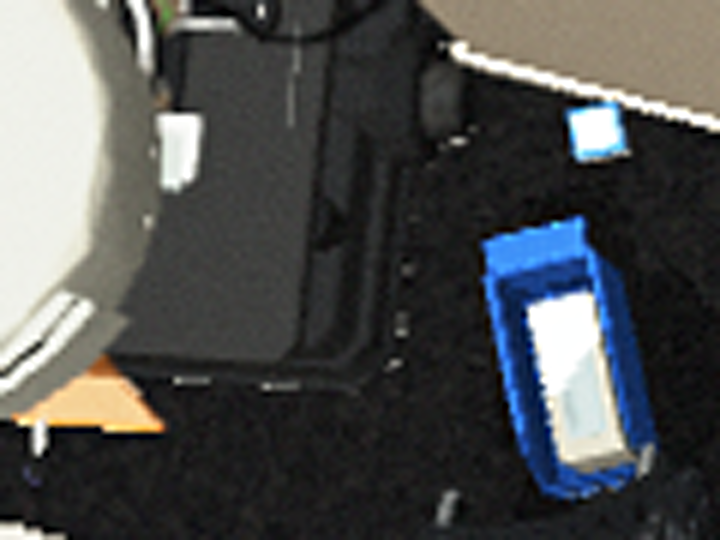

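>>> drive_tool(
  deltas=[
    {"slide": [0,-0.01,0.39],"delta_rot": [0,0,0],"hand": 1},
    {"slide": [0,-0.01,0.39],"delta_rot": [0,0,0],"hand": 1},
    {"slide": [0,-0.01,0.39],"delta_rot": [0,0,0],"hand": 1},
    {"slide": [0,-0.01,0.4],"delta_rot": [0,0,0],"hand": 1},
    {"slide": [0,-0.01,0.39],"delta_rot": [0,0,0],"hand": 1},
  ],
)

```text
time_s: 11.98
eef_pos: [0.5529, 0.062, 0.0322]
eef_rot: [0.257, -0.114, 0.959, 0.03]
wrist_force: [0.7, -0.2, 0.7]
opening: 0.996
```

```bash
python3 - <<'E'
from h import *
np.set_printoptions(precision=4,suppress=True)
c=cam("wrist");cv2.imwrite("pics/w11.png",c["frame"][:,:,::-1])
c=cam("side");crop(c,210,210,370,330,5,"pics/s11.png")
R=toolR(FY,30);T=tcp(FB,FY,30,(-.014,0,.047))
plan(T,R,1)
E
```

```text
dist 3.837634922574452 mm/row  rot 0.14459275120429263
[-0.03, 0.06, 0.03] [-0.0003, -0.0006, -0.0004]
end [0.5534 0.0657 0.0307] q [-0.237  0.211  2.179  0.702  0.359 -2.657]
```

View pics/w11.png

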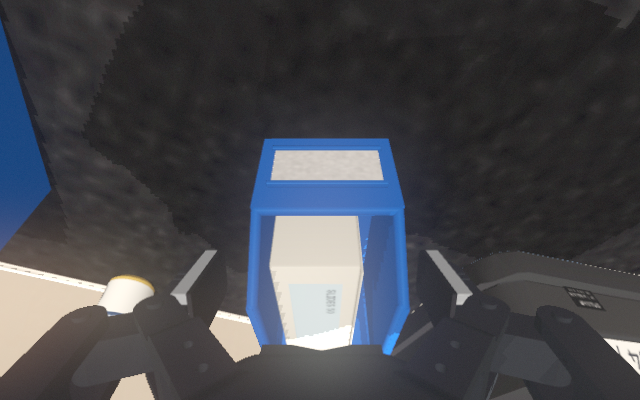

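View pics/s11.png

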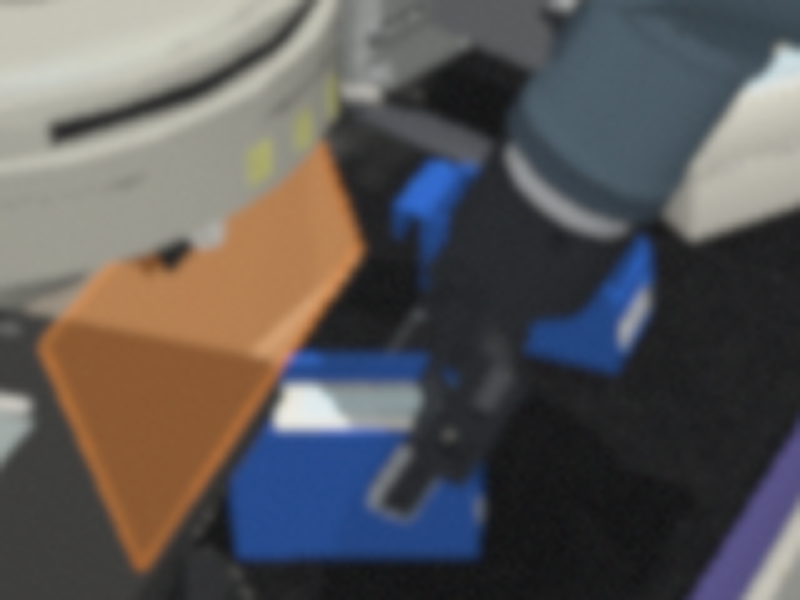

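>>> drive_tool(
  deltas=[
    {"slide": [-0.03,0.06,0.02],"delta_rot": [0,0,0],"hand": 1},
    {"slide": [0,0,0],"delta_rot": [0,0,0],"hand": 0},
    {"slide": [0,0,0],"delta_rot": [0,0,0],"hand": 0},
    {"slide": [0,0,0],"delta_rot": [0,0,0],"hand": 0},
    {"slide": [0,0,0],"delta_rot": [0,0,0],"hand": 0},
  ],
)

```text
time_s: 12.7
eef_pos: [0.5548, 0.0657, 0.0344]
eef_rot: [0.259, -0.115, 0.959, 0.029]
wrist_force: [-4.5, -1.5, 7.5]
opening: 0.652
```

```bash
python3 - <<'E'
from h import *
np.set_printoptions(precision=4,suppress=True)
o,P,R=cur(); print(P,o["wrist_force"],o["torque"],np.round(o["q"],3),o["opening"])
c=cam("wrist");cv2.imwrite("pics/w12.png",c["frame"][:,:,::-1])
o,P,R=cur(); print(P,R.as_matrix())
print("up",R.inv().apply([0,0,.05])/.05)
e=lambda x,y,z:frame(FB,FY,(x,y,z))
for n,p in {"lipL":(.0725,.025,.072),"lipR":(.0725,-.025,.072),"frontL":(-.055,.028,.042),"frontR":(-.055,-.028,.042),"fbL":(-.055,.028,.0),"fbR":(-.055,-.028,.0)}.items(): print(n,proj(c,e(*p))[0])
E
```

```text
[0.5548 0.0657 0.0344] [-4.4774 -1.5412  7.501 ] [-0.0251  0.3441  0.033 ] [-0.227  0.207  2.176  0.694  0.356 -2.642] 0.6518307788760119
[0.5548 0.0658 0.0343] [[-0.84   -0.2349  0.4891]
 [-0.2044  0.972   0.1157]
 [-0.5026 -0.0028 -0.8645]]
up [-0.5026 -0.0028 -0.8645]
lipL [363.6574 384.2147]
lipR [277.3179 383.8544]
frontL [399.0295 191.0933]
frontR [241.7893 190.6755]
fbL [383.5242 125.0123]
fbR [258.2943 124.7452]
```

View pics/w12.png

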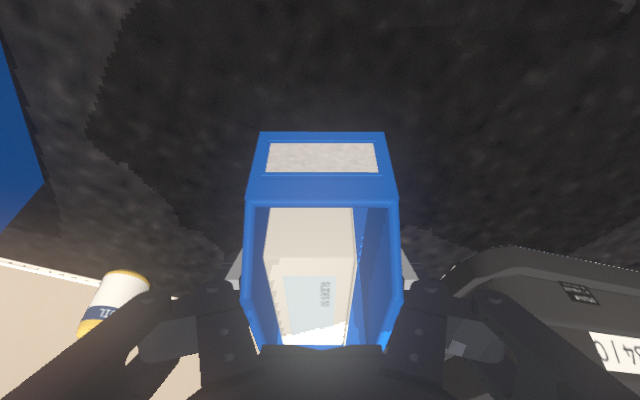

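>>> drive_tool(
  deltas=[
    {"slide": [-0.15,0,-0.26],"delta_rot": [0,0,0],"hand": 0},
    {"slide": [-0.2,0,-0.35],"delta_rot": [0,0,0],"hand": 0},
    {"slide": [-0.2,0,-0.35],"delta_rot": [0,0,0],"hand": 0},
    {"slide": [-0.2,0,-0.35],"delta_rot": [0,0,0],"hand": 0},
    {"slide": [0,0,0],"delta_rot": [0,0,0],"hand": 0},
  ],
)

```text
time_s: 13.38
eef_pos: [0.5542, 0.066, 0.1099]
eef_rot: [0.259, -0.115, 0.959, 0.029]
wrist_force: [0.1, -0.3, -5.7]
opening: 0.652
```

```bash
python3 - <<'E'
from h import *
np.set_printoptions(precision=4,suppress=True)
o,P,R=cur(); print(P,o["wrist_force"],o["torque"],np.round(o["q"],3),o["opening"])
c=cam("wrist");cv2.imwrite("pics/w13.png",c["frame"][:,:,::-1])
c=cam("side");crop(c,210,190,370,310,5,"pics/s13.png")
E
```

```text
[0.5542 0.066  0.1099] [ 0.0921 -0.2607 -5.6522] [-0.1474  0.6325  0.012 ] [-0.227  0.023  2.161  0.462  0.524 -2.387] 0.6519215699060456
```

View pics/w13.png

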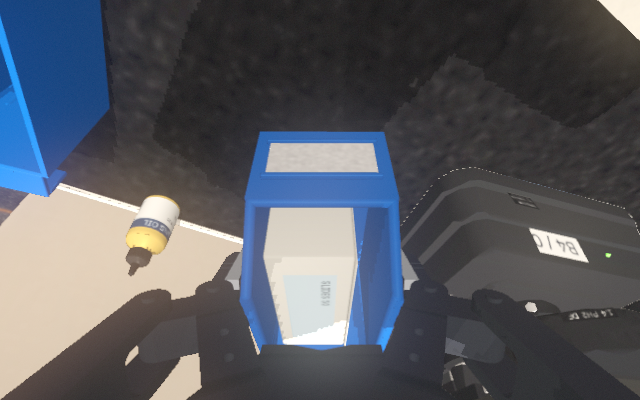

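View pics/s13.png

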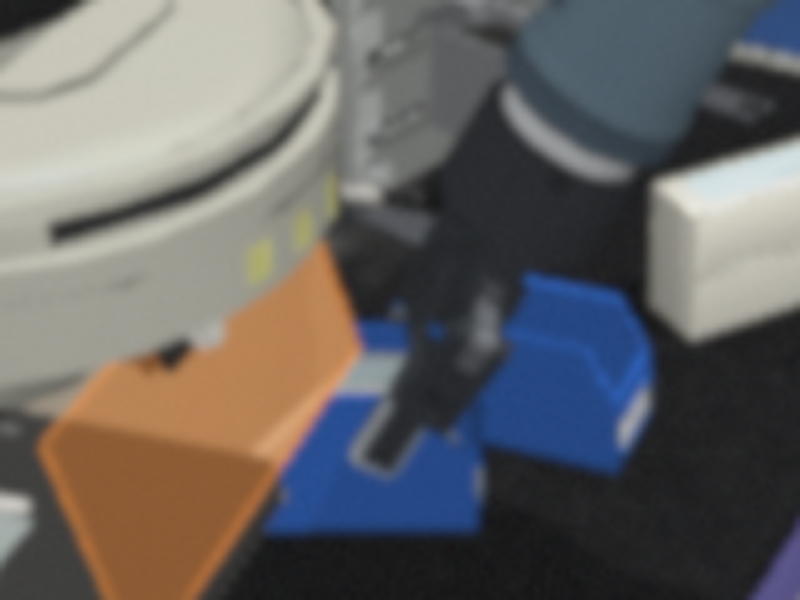

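```bash
python3 - <<'E'
from h import *
np.set_printoptions(precision=4,suppress=True)
c=cam("wrist");o,P,R=cur();zb=P[2]-.0343
a=onz(c,(385,132),zb);b=onz(c,(260,132),zb);print((a+b)/2,np.linalg.norm(a-b))
a2=np.radians(FY);d=((a+b)/2-P)[:2];print("front mid in bin frame rel TCP",d@[np.cos(a2),np.sin(a2)],d@[-np.sin(a2),np.cos(a2)])
W=np.array([.49,-.06,.20]); plan(W,toolR(-2,30),5)
E
```

```text
[0.5064 0.0563 0.0731] 0.05719101865444376
front mid in bin frame rel TCP -0.04736391387212344 0.001124652249225665
dist 33.752019113513846 mm/row  rot 3.122704350188097
[0.13, -0.43, -0.5] [0.0086, -0.0, 0.0151]
[0.11, -0.45, -0.49] [0.0086, -0.0, 0.0151]
[0.08, -0.47, -0.48] [0.0086, -0.0, 0.0151]
[0.07, -0.49, -0.46] [0.0086, -0.0, 0.0151]
[0.04, -0.5, -0.45] [0.0086, -0.0, 0.0151]
end [ 0.4901 -0.06    0.1998] q [-0.227  0.026  2.163  0.462  0.523 -2.388]
```

>>> drive_tool(
  deltas=[
    {"slide": [0.13,-0.43,-0.5],"delta_rot": [0.0086,0,0.0151],"hand": 0},
    {"slide": [0.11,-0.45,-0.49],"delta_rot": [0.0086,0,0.0151],"hand": 0},
    {"slide": [0.08,-0.47,-0.48],"delta_rot": [0.0086,0,0.0151],"hand": 0},
    {"slide": [0.07,-0.49,-0.46],"delta_rot": [0.0086,0,0.0151],"hand": 0},
    {"slide": [0.04,-0.5,-0.45],"delta_rot": [0.0086,0,0.0151],"hand": 0},
  ],
)

```text
time_s: 14.15
eef_pos: [0.4896, -0.0604, 0.1999]
eef_rot: [0.258, 0.018, 0.966, -0.004]
wrist_force: [0.2, -0.1, -5.2]
opening: 0.646
```

```bash
python3 - <<'E'
from h import *
np.set_printoptions(precision=4,suppress=True)
plan(frame(SO,SY,(-.21,-.0675,.165)),toolR(SY,30),10)
E
```

```text
dist 34.536803412241454 mm/row  rot 2.3578917327838504
[0.19, -0.66, -0.03] [0.0066, -0.0, 0.0113]
[0.17, -0.67, -0.02] [0.0066, -0.0, 0.0113]
[0.14, -0.68, -0.0] [0.0066, -0.0, 0.0113]
[0.12, -0.68, 0.01] [0.0066, -0.0, 0.0113]
[0.1, -0.68, 0.03] [0.0066, -0.0, 0.0113]
[0.07, -0.69, 0.03] [0.0066, -0.0, 0.0113]
[0.05, -0.69, 0.06] [0.0066, -0.0, 0.0113]
[0.02, -0.68, 0.07] [0.0066, -0.0, 0.0113]
[-0.0, -0.69, 0.08] [0.0066, -0.0, 0.0113]
[-0.03, -0.68, 0.09] [0.0066, -0.0, 0.0113]
end [ 0.3868 -0.3882  0.1652] q [-0.524 -0.333  2.242  0.336  0.791 -2.241]
```

>>> drive_tool(
  deltas=[
    {"slide": [0.19,-0.66,-0.03],"delta_rot": [0.0066,0,0.0113],"hand": 0},
    {"slide": [0.17,-0.67,-0.02],"delta_rot": [0.0066,0,0.0113],"hand": 0},
    {"slide": [0.14,-0.68,0],"delta_rot": [0.0066,0,0.0113],"hand": 0},
    {"slide": [0.12,-0.68,0.01],"delta_rot": [0.0066,0,0.0113],"hand": 0},
    {"slide": [0.1,-0.68,0.03],"delta_rot": [0.0066,0,0.0113],"hand": 0},
  ],
)

```text
time_s: 14.78
eef_pos: [0.4389, -0.2245, 0.1819]
eef_rot: [0.257, 0.117, 0.959, -0.031]
wrist_force: [-0.1, -0.3, -5.2]
opening: 0.649
```

>>> drive_tool(
  deltas=[
    {"slide": [0.07,-0.69,0.03],"delta_rot": [0.0066,0,0.0113],"hand": 0},
    {"slide": [0.05,-0.69,0.06],"delta_rot": [0.0066,0,0.0113],"hand": 0},
    {"slide": [0.02,-0.68,0.07],"delta_rot": [0.0066,0,0.0113],"hand": 0},
    {"slide": [0,-0.69,0.08],"delta_rot": [0.0066,0,0.0113],"hand": 0},
    {"slide": [-0.03,-0.68,0.09],"delta_rot": [0.0066,0,0.0113],"hand": 0},
  ],
)

```text
time_s: 15.4
eef_pos: [0.3878, -0.3884, 0.1648]
eef_rot: [0.252, 0.215, 0.942, -0.057]
wrist_force: [-0.0, -0.7, -4.3]
opening: 0.645
```

```bash
python3 - <<'E'
from h import *
np.set_printoptions(precision=4,suppress=True)
o,P,R=cur(); print(P,o["wrist_force"],np.round(o["q"],3))
c=cam("wrist");cv2.imwrite("pics/w14.png",c["frame"][:,:,::-1])
# to lip 25mm off sheet, rise 20
plan(frame(SO,SY,(-.0775-.03,-.0675,.1103)),toolR(SY,30),5)
E
```

```text
[ 0.3878 -0.3884  0.1648] [-0.0197 -0.7393 -4.3494] [-1.216 -0.081  2.122  0.518  0.778 -2.653]
dist 22.962760850267195 mm/row  rot 0.05882215081714408
[-0.24, 0.02, 0.39] [-0.0003, 0.0001, -0.0001]
[-0.24, 0.01, 0.39] [-0.0003, 0.0001, -0.0001]
[-0.23, 0.02, 0.4] [-0.0003, 0.0001, -0.0001]
[-0.24, 0.02, 0.39] [-0.0003, 0.0001, -0.0001]
[-0.24, 0.01, 0.39] [-0.0003, 0.0001, -0.0001]
end [ 0.479  -0.4327  0.1103] q [-1.219 -0.078  2.118  0.517  0.774 -2.653]
```

View pics/w14.png

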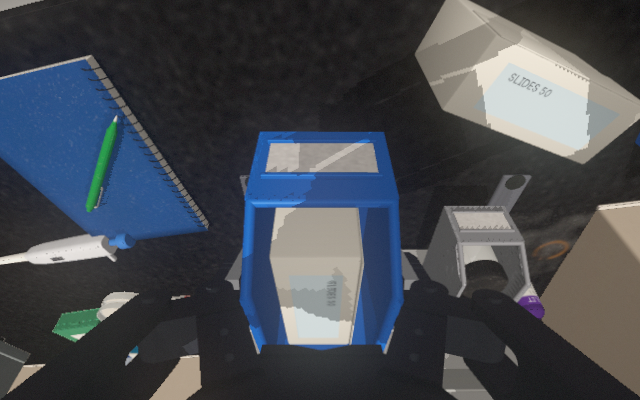

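>>> drive_tool(
  deltas=[
    {"slide": [-0.24,0.01,0.39],"delta_rot": [0,0,0],"hand": 0},
    {"slide": [-0.24,0.01,0.39],"delta_rot": [0,0,0],"hand": 0},
    {"slide": [-0.24,0.01,0.39],"delta_rot": [0,0,0],"hand": 0},
    {"slide": [-0.24,0.01,0.39],"delta_rot": [0,0,0],"hand": 0},
    {"slide": [-0.24,0.01,0.39],"delta_rot": [0,0,0],"hand": 0},
  ],
)

```text
time_s: 16.08
eef_pos: [0.4808, -0.4287, 0.11]
eef_rot: [0.252, 0.214, 0.942, -0.057]
wrist_force: [0.6, -1.4, -5.4]
opening: 0.646
```

```bash
python3 - <<'E'
from h import *
np.set_printoptions(precision=4,suppress=True)
c=cam("side");crop(c,240,90,440,240,4,"pics/s15.png")
o,P,R=cur(); print(P,o["wrist_force"],np.round(o["q"],3))
plan(frame(SO,SY,(-.0775-.008,-.0675,.1113)),toolR(SY,30),5)
print("fwd 10mm",R.inv().apply(frame((0,0),SY,(.01,0,0)))/.05,"down10",R.inv().apply([0,0,-.01])/.05)
E
```

```text
[ 0.4818 -0.4291  0.1091] [-1.7318 -0.2246 -5.3652] [-1.058  0.225  1.93   0.524  0.612 -2.558]
dist 4.34873925839477 mm/row  rot 0.024093629160266673
[-0.08, -0.02, 0.03] [0.0001, -0.0, 0.0001]
[-0.08, -0.02, 0.04] [0.0001, -0.0, 0.0001]
[-0.07, -0.01, 0.03] [0.0001, -0.0, 0.0001]
[-0.08, -0.02, 0.04] [0.0001, -0.0, 0.0001]
[-0.08, -0.02, 0.03] [0.0001, -0.0, 0.0001]
end [ 0.4989 -0.4423  0.1115] q [-1.058  0.225  1.93   0.524  0.612 -2.558]
fwd 10mm [-0.1733 -0.0004  0.0999] down10 [ 0.0999 -0.0002  0.1733]
```

View pics/s15.png

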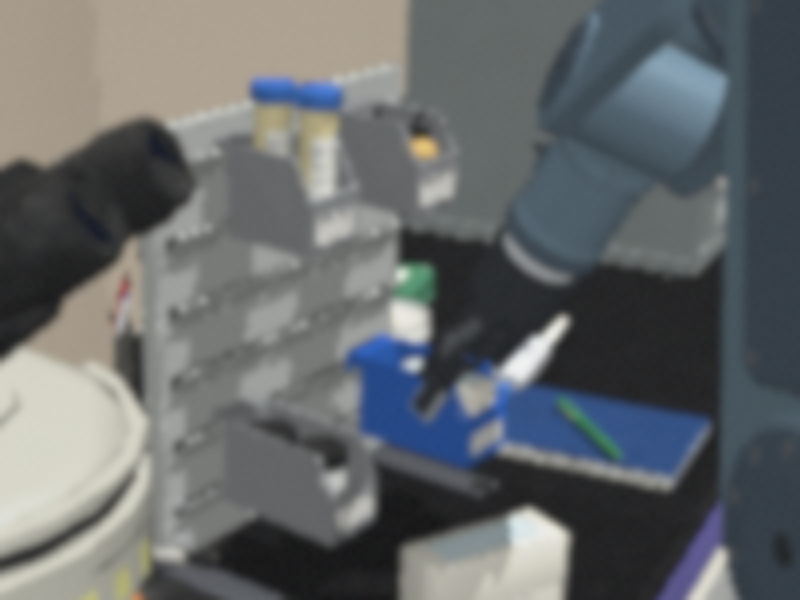

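>>> drive_tool(
  deltas=[
    {"slide": [-0.08,-0.01,0.035],"delta_rot": [0,0,0],"hand": 0},
    {"slide": [-0.08,-0.02,0.035],"delta_rot": [0,0,0],"hand": 0},
    {"slide": [-0.08,-0.02,0.035],"delta_rot": [0,0,0],"hand": 0},
    {"slide": [-0.08,-0.02,0.035],"delta_rot": [0,0,0],"hand": 0},
    {"slide": [-0.08,-0.02,0.035],"delta_rot": [0,0,0],"hand": 0},
  ],
)

```text
time_s: 16.75
eef_pos: [0.4985, -0.4433, 0.1153]
eef_rot: [0.253, 0.214, 0.942, -0.058]
wrist_force: [0.3, -0.4, -4.3]
opening: 0.65
```

```bash
cat > st.py <<'E'
from h import *
np.set_printoptions(precision=4,suppress=True)
o,P,R=cur();a=np.radians(SY);M=np.array([[np.cos(a),np.sin(a),0],[-np.sin(a),np.cos(a),0],[0,0,1]])
print("stand frame TCP",M@(P-np.r_[SO,0]),"F",M@o["wrist_force"],"T",M@o["torque"],"t",o["time_s"],"q4-6",np.round(o["q"][3:],2),"roterr",np.degrees((R.inv()*toolR(SY,30)).as_rotvec()))
E
python3 st.py
```

```text
stand frame TCP [-0.0855 -0.0687  0.1153] F [ 0.449  -0.1842 -4.325 ] T [ 0.0015  0.7184 -0.0064] t 16.75 q4-6 [ 0.5   0.62 -2.52] roterr [-0.0293  0.1387  0.1244]
```

>>> drive_tool(
  deltas=[
    {"slide": [0.03,0,0.05],"delta_rot": [0,0,0],"hand": 0},
    {"slide": [0.01,0,0.02],"delta_rot": [0,0,0],"hand": 0},
    {"slide": [-0.035,0,0.02],"delta_rot": [0,0,0],"hand": 0},
    {"slide": [-0.035,0,0.02],"delta_rot": [0,0,0],"hand": 0},
    {"slide": [0,0,0],"delta_rot": [0,0,0],"hand": 0},
  ],
)

```text
time_s: 17.38
eef_pos: [0.5022, -0.4448, 0.111]
eef_rot: [0.253, 0.214, 0.942, -0.058]
wrist_force: [0.4, 0.6, -5.3]
opening: 0.646
```

```bash
python3 st.py
```

```text
stand frame TCP [-0.0815 -0.0685  0.111 ] F [ 0.0974  0.6872 -5.2556] T [0.0343 0.7138 0.0385] t 17.375 q4-6 [ 0.5   0.61 -2.52] roterr [-0.016   0.1289  0.1321]
```

Rise is 20.7 mm, with no contact so far. I'll inch forward.

>>> drive_tool(
  deltas=[
    {"slide": [-0.035,0,0.02],"delta_rot": [0,0,0],"hand": 0},
    {"slide": [-0.018,0,0.01],"delta_rot": [0,0,0],"hand": 0},
    {"slide": [0,0,0],"delta_rot": [0,0,0],"hand": 0},
    {"slide": [0,0,0],"delta_rot": [0,0,0],"hand": 0},
    {"slide": [0,0,0],"delta_rot": [0,0,0],"hand": 0},
  ],
)

```text
time_s: 18.0
eef_pos: [0.5047, -0.446, 0.1109]
eef_rot: [0.253, 0.214, 0.942, -0.058]
wrist_force: [0.1, -0.2, -5.1]
opening: 0.647
```

```bash
python3 st.py
```

```text
stand frame TCP [-0.0787 -0.0684  0.1109] F [ 0.1322 -0.1291 -5.1132] T [0.0304 0.6629 0.0316] t 18.0 q4-6 [ 0.5   0.61 -2.52] roterr [-0.009   0.1113  0.122 ]
```

>>> drive_tool(
  deltas=[
    {"slide": [-0.026,0,0.015],"delta_rot": [0,0,0],"hand": 0},
    {"slide": [0,0,0],"delta_rot": [0,0,0],"hand": 0},
    {"slide": [0,0,0],"delta_rot": [0,0,0],"hand": 0},
    {"slide": [-0.026,0,0.015],"delta_rot": [0,0,0],"hand": 0},
    {"slide": [0,0,0],"delta_rot": [0,0,0],"hand": 0},
  ],
)

```text
time_s: 18.62
eef_pos: [0.5068, -0.447, 0.1105]
eef_rot: [0.253, 0.214, 0.942, -0.058]
wrist_force: [-6.2, 2.4, -2.7]
opening: 0.649
```

```bash
python3 st.py
```

```text
stand frame TCP [-0.0764 -0.0684  0.1105] F [-6.6579 -0.5123 -2.742 ] T [-0.0281  0.982  -0.0134] t 18.625 q4-6 [ 0.5   0.62 -2.51] roterr [0.0109 0.0325 0.1306]
```

>>> drive_tool(
  deltas=[
    {"slide": [0.014,0,-0.008],"delta_rot": [0,0,0],"hand": 0},
    {"slide": [0.03,0,0.052],"delta_rot": [0,0,0],"hand": 0},
    {"slide": [0.03,0,0.052],"delta_rot": [0,0,0],"hand": 0},
    {"slide": [0.03,0,0.052],"delta_rot": [0,0,0],"hand": 0},
    {"slide": [0,0,0],"delta_rot": [0,0,0],"hand": 0},
  ],
)

```text
time_s: 19.25
eef_pos: [0.5067, -0.4468, 0.1014]
eef_rot: [0.253, 0.214, 0.942, -0.058]
wrist_force: [-0.1, -0.1, -3.8]
opening: 0.647
```

```bash
python3 st.py
```

```text
stand frame TCP [-0.0766 -0.0683  0.1014] F [-0.0152 -0.1706 -3.7683] T [0.0408 0.7256 0.0325] t 19.25 q4-6 [ 0.51  0.6  -2.53] roterr [0.0129 0.0824 0.1092]
```

>>> drive_tool(
  deltas=[
    {"slide": [0.03,0,0.052],"delta_rot": [0,0,0],"hand": 0},
    {"slide": [0.03,0,0.052],"delta_rot": [0,0,0],"hand": 0},
    {"slide": [0.02,0,0.035],"delta_rot": [0,0,0],"hand": 0},
    {"slide": [0,0,0],"delta_rot": [0,0,0],"hand": 0},
    {"slide": [0,0,0],"delta_rot": [0,0,0],"hand": 0},
  ],
)

```text
time_s: 19.88
eef_pos: [0.5067, -0.447, 0.0939]
eef_rot: [0.253, 0.214, 0.942, -0.058]
wrist_force: [-0.7, -0.2, -4.6]
opening: 0.649
```

```bash
python3 st.py
```

```text
stand frame TCP [-0.0765 -0.0685  0.0939] F [-0.5573 -0.5106 -4.576 ] T [0.0382 0.76   0.0618] t 19.875 q4-6 [ 0.52  0.58 -2.54] roterr [-0.0105  0.1107  0.1268]
```

>>> drive_tool(
  deltas=[
    {"slide": [0.02,0,0.035],"delta_rot": [0,0,0],"hand": 0},
    {"slide": [0,0,0],"delta_rot": [0,0,0],"hand": 0},
    {"slide": [0.015,0,0.026],"delta_rot": [0,0,0],"hand": 0},
    {"slide": [0,0,0],"delta_rot": [0,0,0],"hand": 0},
    {"slide": [0,0,0],"delta_rot": [0,0,0],"hand": 0},
  ],
)

```text
time_s: 20.5
eef_pos: [0.5068, -0.4471, 0.0904]
eef_rot: [0.253, 0.214, 0.942, -0.058]
wrist_force: [-0.6, 0.7, -4.8]
opening: 0.646
```

```bash
python3 st.py
```

```text
stand frame TCP [-0.0764 -0.0685  0.0904] F [-0.8141  0.3309 -4.7831] T [-0.0348  0.7065  0.0709] t 20.5 q4-6 [ 0.53  0.58 -2.55] roterr [-0.0151  0.116   0.1282]
```

>>> drive_tool(
  deltas=[
    {"slide": [0.01,0,0.018],"delta_rot": [0,0,0],"hand": 0},
    {"slide": [0,0,0],"delta_rot": [0,0,0],"hand": 0},
    {"slide": [0.01,0,0.018],"delta_rot": [0,0,0],"hand": 0},
    {"slide": [0,0,0],"delta_rot": [0,0,0],"hand": 0},
    {"slide": [0,0,0],"delta_rot": [0,0,0],"hand": 0},
  ],
)

```text
time_s: 21.12
eef_pos: [0.5068, -0.4472, 0.0893]
eef_rot: [0.254, 0.213, 0.942, -0.058]
wrist_force: [-9.3, 6.2, 4.5]
opening: 0.654
```

```bash
python3 st.py; python3 - <<'E'
from h import *
cv2.imwrite("pics/w16.png",cam("wrist")["frame"][:,:,::-1])
c=cam("side");crop(c,240,90,440,240,4,"pics/s16.png")
E
```

```text
stand frame TCP [-0.0763 -0.0686  0.0893] F [-11.0339   1.5706   4.4655] T [0.1408 0.4616 0.3557] t 21.125 q4-6 [ 0.53  0.58 -2.55] roterr [-0.0239  0.1607  0.162 ]
```

View pics/s16.png

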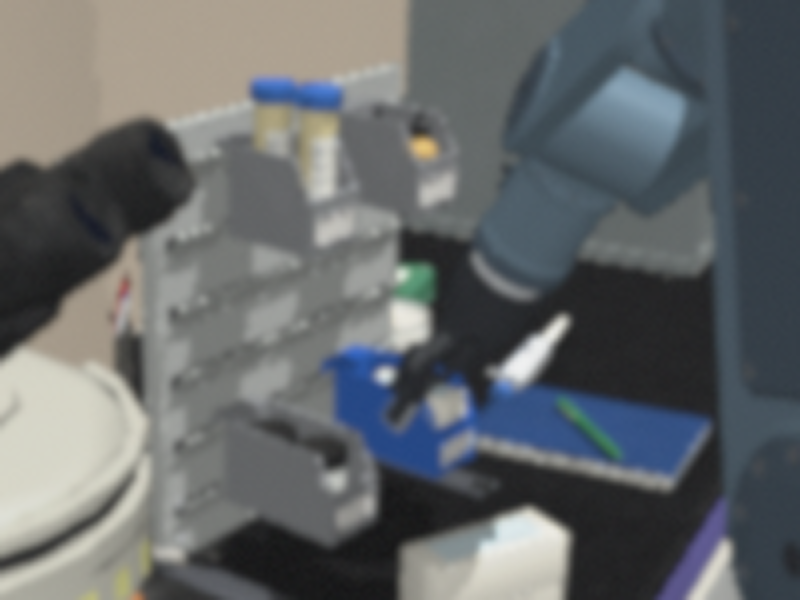

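View pics/w16.png

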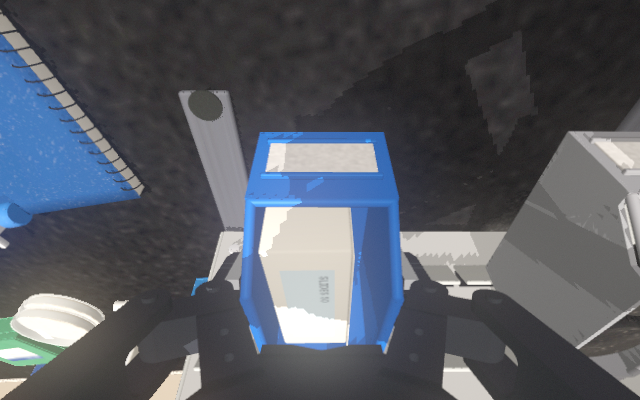

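>>> drive_tool(
  deltas=[
    {"slide": [0.009,0,-0.005],"delta_rot": [0,0,0],"hand": 0},
    {"slide": [0,0,0],"delta_rot": [0,0,0],"hand": 0},
    {"slide": [0,0,0],"delta_rot": [0,0,0],"hand": 0.75},
    {"slide": [0,0,0],"delta_rot": [0,0,0],"hand": 0.9},
    {"slide": [0,0,0],"delta_rot": [0,0,0],"hand": 1},
  ],
)

```text
time_s: 21.85
eef_pos: [0.5064, -0.4471, 0.0885]
eef_rot: [0.253, 0.214, 0.942, -0.058]
wrist_force: [0.1, -0.4, 0.2]
opening: 0.999
```

```bash
python3 st.py; python3 - <<'E'
from h import *
cv2.imwrite("pics/w17.png",cam("wrist")["frame"][:,:,::-1])
c=cam("side");crop(c,240,90,440,240,4,"pics/s17.png")
E
```

```text
stand frame TCP [-0.0767 -0.0687  0.0885] F [ 0.278  -0.2583  0.1728] T [-0.0006  0.2162  0.0559] t 21.85 q4-6 [ 0.53  0.57 -2.55] roterr [-0.033   0.1382  0.1221]
```

View pics/s17.png

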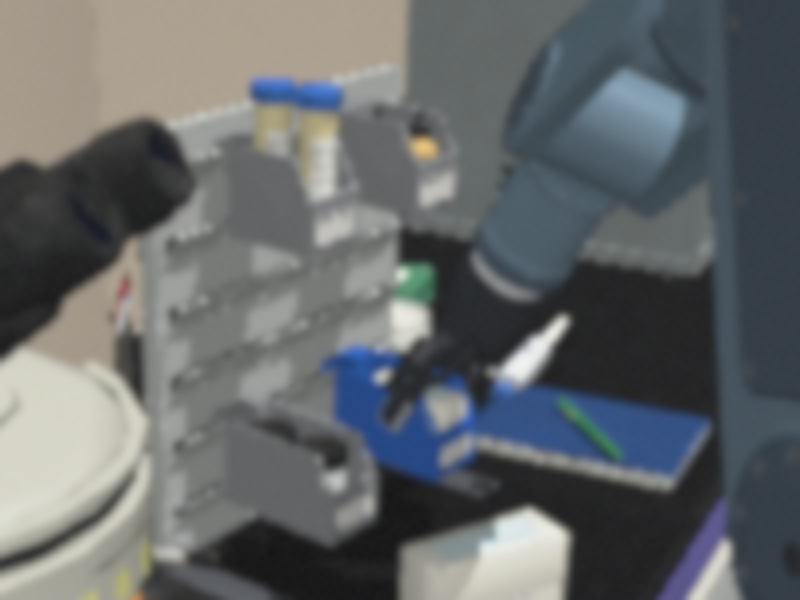

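View pics/w17.png

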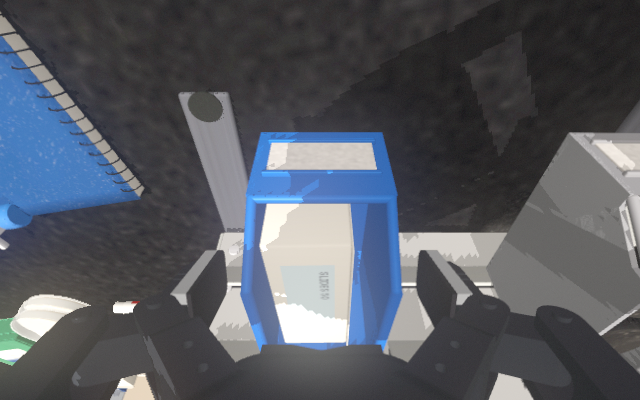

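The bin stays in place with the fingers open. I'm retreating along the tool axis.

>>> drive_tool(
  deltas=[
    {"slide": [0,0,-0.2],"delta_rot": [0,0,0],"hand": 1},
    {"slide": [0,0,-0.4],"delta_rot": [0,0,0],"hand": 1},
    {"slide": [0,0,-0.5],"delta_rot": [0,0,0],"hand": 1},
    {"slide": [0,0,-0.5],"delta_rot": [0,0,0],"hand": 1},
    {"slide": [0.3,0,-0.5],"delta_rot": [0,0,0],"hand": 1},
  ],
)

```text
time_s: 22.58
eef_pos: [0.4471, -0.4189, 0.1738]
eef_rot: [0.254, 0.213, 0.942, -0.059]
wrist_force: [-0.2, -0.3, 0.5]
opening: 1.001
```

>>> drive_tool(
  deltas=[
    {"slide": [0.5,0,-0.2],"delta_rot": [0,0,0],"hand": 1},
    {"slide": [0.5,0,-0.1],"delta_rot": [0,0,0],"hand": 1},
    {"slide": [0,0,0],"delta_rot": [0,0,0],"hand": 1},
    {"slide": [0,0,0],"delta_rot": [0,0,0],"hand": 1},
    {"slide": [0,0,0],"delta_rot": [0,0,0],"hand": 1},
  ],
)

```text
time_s: 23.2
eef_pos: [0.402, -0.3971, 0.1602]
eef_rot: [0.254, 0.214, 0.942, -0.059]
wrist_force: [-0.8, -1.2, 0.0]
opening: 1.001
```

```bash
python3 - <<'E'
from h import *
np.set_printoptions(precision=4,suppress=True)
c=cam("wrist");cv2.imwrite("pics/w18.png",c["frame"][:,:,::-1]);crop(c,220,100,420,280,4,"pics/w18c.png")
s=cam("side");crop(s,240,90,440,240,4,"pics/s18.png")
t=cam("top");crop(t,200,110,500,250,2.6,"pics/t18.png")
e=lambda x,y,z:frame(EB,SY,(x,y,z))
for n,p in {"lipL":(.0725,.025,.128),"lipR":(.0725,-.025,.128),"frontL":(-.055,.028,.098),"frontR":(-.055,-.028,.098),"fbL":(-.055,.028,.056),"fbR":(-.055,-.028,.056)}.items(): q=proj(c,e(*p))[0];print(n,q,(q-[220,100])*4)
print(ctrl.get_obs()["eef_pos"])
E
```

```text
lipL [347.1753 337.9962] [508.701  951.9847]
lipR [296.7621 337.7804] [307.0482 951.1214]
frontL [359.155  235.2494] [556.6198 540.9976]
frontR [286.3107 234.9471] [265.2428 539.7884]
fbL [355.3176 196.1985] [541.2703 384.7939]
fbR [290.149 195.931] [280.5958 383.7239]
[ 0.4018 -0.3966  0.1597]
```

View pics/w18c.png

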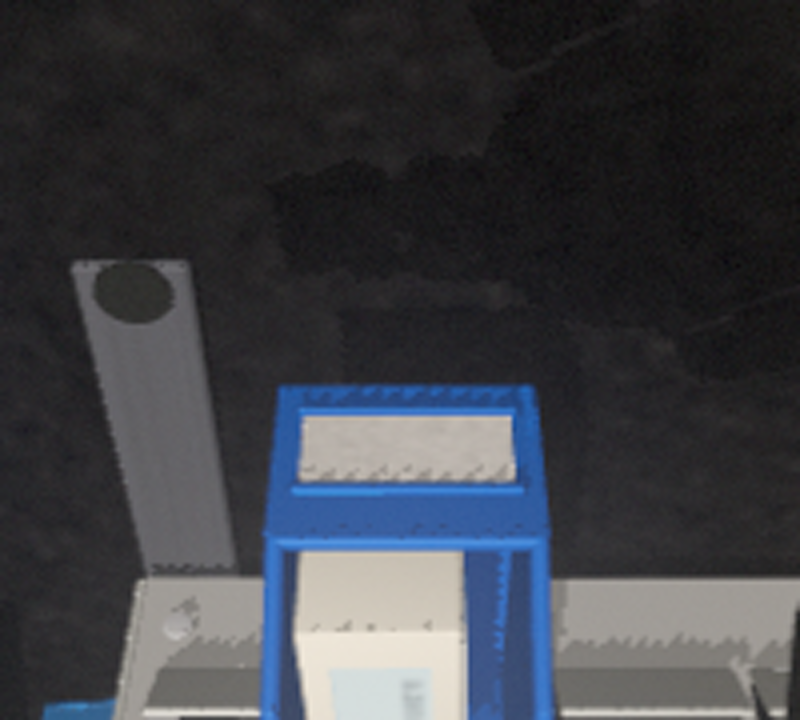

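View pics/s18.png

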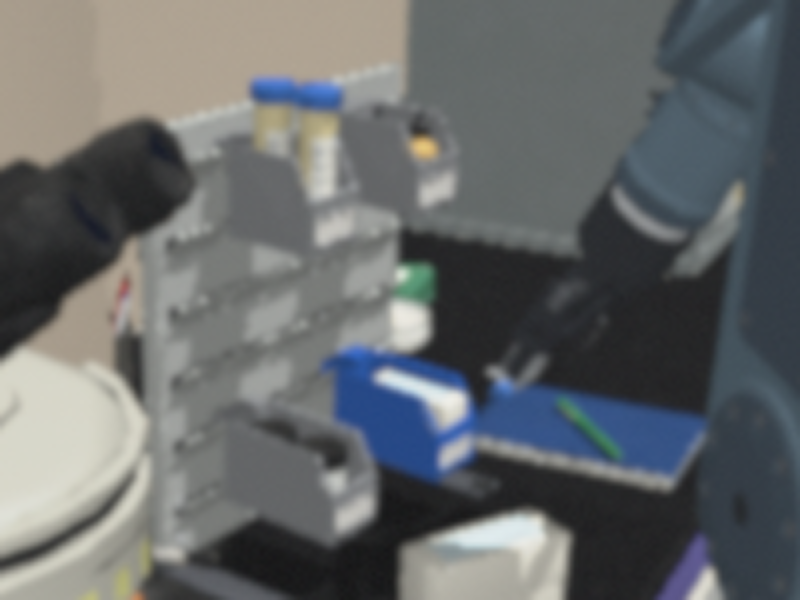

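View pics/t18.png

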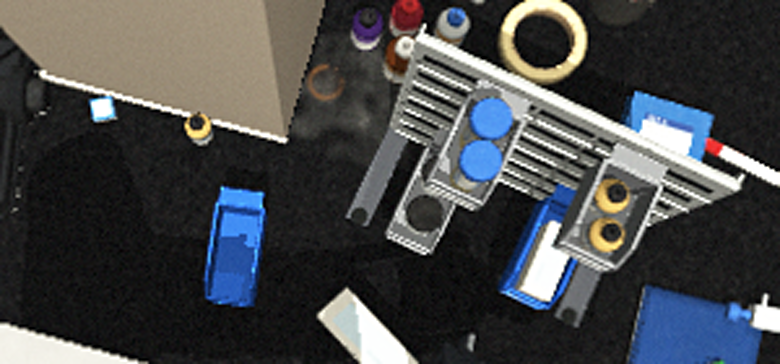

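```bash
python3 -c "
from bench import ctrl
print(ctrl.get_obs()['wrist_force']); print(ctrl.hand_in()); print(ctrl.get_obs()['time_s'])"
```

```text
[ 0.13022292 -0.43933283  0.26133269]
the job is handed in; nothing more can be done
None
the job is handed in; nothing more can be done
```

The job is handed in at about 23 s of the 56 s allowed; no verdict was reported.

- **Empty bin:** I lifted it off the right lower place and stood it on the bare bench near (0.51, -0.10). The camera views show it upright and let go.
- **Full bin:** I gripped it by its sides and raised the lip about 20 mm above its seat. I touched the lip to the sheet, with a contact force of about 7 N, then lowered it until the louvre took the weight.
- **Last checks on the full bin:** In the wrist view its front lower corners lie within about 5 enlarged pixels (about 1 mm) of the predicted hung pose. In the side view it sits where the empty bin hung, level and square.
- **Carton, grey bins and gripper:** The carton is inside, having slid a few millimetres in the bin. The grey bins look unmoved, and the gripper is clear, with no contact force (below 0.6 N).

My checks disagreed slightly. The wrist view put bin positions about 2–3 mm deeper than the top view, so I set the depth by contact with the sheet. When the bin seated I also saw a brief push of about 11 N, which I relieved before letting go.

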